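# Set the trimmer's paper stop in its notch and butt a pad against it

## Robot

A 6-joint arm with a two-finger parallel gripper is mounted at the origin on a cart in front of the work surface, level with it; the furniture and walls round the work are solid. World frame = base frame: x ahead of the robot, y to its left, z up, the work surface at z = 0. Lengths are in m, angles in rad, forces in N, time in s.
With the tool pointing down it reaches from about 0.425 to 0.95 m from the base axis. Payload 3.5 kg.
Tool frame: the origin (TCP) lies on the centre line of the jaws, within the pads' length; the fingertips stand tip_extent ahead of it and the grasp point (between the pads) lies 2 mm behind it (tip_extent is the distance from the TCP to the fingertips, in m); z points along the fingers, y is the direction in which the jaws open and shut (so a half turn about z gives the same grasp; the last joint's range is limited). The gripper opens to 85 mm and grips with 20 to 120 N. Pads are 22 mm wide; open, the fingers measure 114 mm over their backs; the gripper's body (76 mm by 85 mm) begins 54 mm behind the grasp point. The pads swing forward as they close: fully open they stand 13 mm farther back than shut.
Start: joints at [-1.274, 0.286, 1.577, -0, 1.279, -0.15], TCP at [0.292, -0.609, 0.221] pointing down, gripper open.
Joint ranges: [-2.77, 2.77], [-0.9, 2.22], [0.21, 2.48], [-1.53, 4.67], [0.24, 2.81], [-2.84, 2.84]. Speed limits (rad/s): [2.79, 2.79, 3.14, 3.14, 3.14, 3.14].

## Interface

Orientations are given as a unit quaternion [x, y, z, w].
In Python, from plant import * gives the robot as it stands.
- The arm moves only by the shell command python3 -m crank 'ROWS' [FORCE]. ROWS is JSON, a list of rows, each a list of 7 numbers: the gripper's target within -1 to 1 (shut at 1, half-way at 0, fully open at -1), then the shift along the tool's x, y, z in cm, then the turn, a rotation vector about the tool's x, y, z in degrees. In form: [[fingers, tx, ty, tz, wx, wy, wz], ...]. A call has 1 to 5 rows; each row shifts and turns the commanded pose from where the row before left it, along the tool's axes as they then stand; what a row does not reach is not made up. A row lasts 1/10 s, in which the tool goes at most 50 mm and 8.59 degrees, less where a joint would pass 70% of its speed; a pose out of reach is approached as far as the arm can. A call is refused whole if a number of a shift passes 5 or a number of a turn 8.59, either way. A call with a gripper value outside its range is refused whole. The fingers move at their own pace and stop on an object; FORCE is the grip in N (left out, the last holds). Time passes only in rows, so rows that do not move let the fingers close. It gives the time, the measured TCP pose, the force and the opening at its end, in the units of the state.
- get_state(): the state, without advancing time (a new reading comes with each control period).
- read_camera(name): name is "side" or "top"; returns a dict with "color" (480x640x3 uint8, red, green, blue), "vfov" (degrees; the focal length in pixels is half the picture's height over the tangent of half this angle, whatever the lens; pixels are square), "cx", "cy" (the principal point, pixels), "cam_to_world" (4x4, takes a point from camera to world coordinates). Camera axes: x right, y up, looking along -z (the intrinsics and any distortion apply to the point x, -y, -z); pixel columns grow to the right and rows downward; lengths in m; the calibration is good to about 2 mm. A picture is of the moment at which its call begins. There is no depth.
- sign_off(): hands the job in, once; it reports no verdict.
Trained networks look in the newest picture that a camera, given by its name, has taken for a name from the list of things; names that differ only in an ending like _2 or _b are one class to them, and where a whole thing is asked for, a point or a joint stands for the part that bears it (a point fixed in the world has none). Each returns a list of dicts, best first, with "p" (0 to 1); they miss things now and then, are a little off and sometimes report something else, mostly with a low value. They report only what shows in the picture. A call takes as long as a camera call.
- trace(thing, camera): "pixels" (480x640 bool, what is visible of it) and "location" ([column, row] in pixels, amid what is visible of it).
- place_of(thing, camera): "location" ([column, row] in pixels: a listed point, or the origin of a listed thing).
The state is a dict: "time": time; "qpos": joint angles; "dq": joint speeds; "joint_efforts": joint torques, N m; "eef_pos": TCP position; "tcp_rot": TCP orientation; "contact_force": force on the tool from outside, world axes, zero at the start; "wrist_torque": the same for the moment, N m; "opening": opening from 0.0 (shut) to 1.0 (fully open).
Only numpy, scipy, OpenCV 4.12 (cv2) and the standard library are available. Lean on these libraries where they do the work, as an engineer would, in place of code of your own. Each camera call takes 0.05 s, during which the arm holds its last target.

## Task

Set up the desk paper trimmer: with the fingertips, push the paper stop along its notched rail, to the right, until its spring pin clicks into the middle one of the three notches. Then push the pad of notes along the board, to the left, until it lies flat and square against the stop plate, leaving the stop in its notch. Only push, gently: do not pinch, lift or force anything, and leave the eraser, stapler and correction bottle where they are.

Things in the scene. Friction and masses are not known exactly. Their poses are not given: they have to be found in the camera images.
- trimmer: Flat grey desk paper trimmer, fixed. Board 260 mm deep (x -130 to +130 mm) and 480 mm wide (y -270 to +210 mm), top face 14 mm above the desk. Origin at desk level; x points away from the robot, y to the left along the notched rail (turned up to 0.15 rad from the world axes).
- middle_notch (a point): Centre of the middle notch, on top of the aluminium notched rail, 32 mm above the desk (trimmer x +85, y +30 mm). The rail lies along y at x = +70 to +100 mm. Three notches, V-shaped, 12 mm wide across its top, at trimmer y = +80, +30 and -20 mm; each has a dark tick line on the board in front of it. Axes as the trimmer's.
- paper_stop (a joint): Place of the paper stop along the rail in m, 0 to 0.160, growing to the right; trimmer y of the plate = 0.130 minus it. Pin in left notch at 0.050, middle 0.100, right 0.150. Starts at 0 to 0.080, so maybe before or in the left notch. Sliding takes about 1 N; within 4 mm of a notch it pulls itself in; leaving a notch takes about 7 N, then it springs ahead a few mm.
- stop_plate (a point): In the mid-plane of the black stop plate, at trimmer x = 0, 34 mm above the desk; axes as the trimmer's. Plate 10 mm thick along y, x from -62 to +68 mm, 16 to 49 mm above the desk.
- pad_center (a point): Centre (half-way up) of the loose square pad of sticky notes, 66 x 66 x 20 mm, 0.06 kg, lying on the board right of the stop, 24 mm above the desk; axes along its sides, within 0.15 rad of the trimmer's at the start. Square against the stop, it lies 38 mm to the right of stop_plate.
- pad: The same pad; origin at the centre of its underside.
- eraser: Eraser 19 x 43 x 12 mm, loose, lying on the front part of the board; bystander. Origin at the centre of its underside.
- stapler: Stapler 36 x 141 x 47 mm, loose, on the desk just right of the trimmer; bystander. Origin at the centre of its underside.
- correction_bottle: Small upright bottle 30 mm across, 74 mm high, loose, on the desk just left of the trimmer; bystander. Origin at the centre of its underside.
- cutting_rail (a point): Middle of the top of the low aluminium cutting rail, along x at the right end of the board: trimmer y -234 to -256 mm, 26 mm above the desk. The black cutter carriage is parked at its far end (up to 47 mm). Not to be used.
- spring_pin (a point): On the axis of the paper stop's spring pin, 46 mm above the desk, at the top of the black saddle (36 mm wide, x = +62 to +108 mm) that rides on the rail and carries the plate; the stop can only slide. The pin's steel head, 17 mm across, stands above it, up to 65 mm, and 3 mm lower in a notch.

How it is judged:
By the outcome, as a careful person would: the job done as asked, in the order asked, and still so for the second after the job is handed in, with the robot touching nothing.
It also fails if it takes over 58 s, if anything falls off the work surface, if the arm or the gripper's body presses on something with over 40 N, if the wrist force passes 120 N, or if a joint passes its speed limit or range.

## Working session

There is one attempt and no reset: what is moved stays moved. The work goes in short steps, Python scripts to look and compute and a shell command to move; the robot and the scene stay as the last step left them, time stands still between calls to the robot, and variables do not carry over. Pictures are saved under pics/ and viewed, and the job is handed in when it is done.

```bash
ls; mkdir -p pics; python3 - <<'E'
from plant import *
import cv2
s=get_state(); print({k:s[k] for k in s})
for n in("top","side"):
    r=read_camera(n); cv2.imwrite(f"pics/{n}0.png",r["color"][:,:,::-1]); print(n,{k:r[k] for k in r if k!="color"})
    for t in("middle_notch","stop_plate","pad_center","spring_pin","trimmer","cutting_rail","eraser"):
        print(t,[(d["p"],d["location"]) for d in place_of(t,n)][:2])
E
```

```text
pics
{'time': 0.0, 'qpos': array([-1.27400642e+00,  2.87208419e-01,  1.57819127e+00, -7.87159317e-06,
        1.27859705e+00, -1.49991526e-01]), 'dq': array([ 0.00027742,  0.0004285 , -0.00131689,  0.00013148,  0.00075472,
       -0.00089588]), 'joint_efforts': array([-1.72422297e-03, -4.05983770e+01, -2.92626357e+01, -1.81188057e-04,
        5.79294894e-03,  3.25513248e-06]), 'eef_pos': array([ 0.29147074, -0.60806449,  0.21971098]), 'tcp_rot': array([ 9.75150929e-01,  2.21538305e-01, -9.19069602e-05, -1.19852634e-03]), 'contact_force': array([ 0.03496369, -0.32097682, -0.03681913]), 'wrist_torque': array([-0.05303388,  0.0264305 , -0.02976755]), 'opening': 0.9996903353253664}
top {'vfov': 50.84476897240578, 'cx': 317.24969344322653, 'cy': 244.25493578626555, 'cam_to_world': array([[ 1.32747857e-03,  9.96396630e-01, -8.48056227e-02,
         3.84143280e-01],
       [-9.99998774e-01,  1.39314175e-03,  7.15103503e-04,
         5.15410419e-04],
       [ 8.30672974e-04,  8.48045695e-02,  9.96397258e-01,
         1.09258664e+00],
       [ 0.00000000e+00,  0.00000000e+00,  0.00000000e+00,
[... 242 characters left out ...]
.8, 197.9])]
cutting_rail [(0.69, [455.9, 214.9])]
eraser [(0.49, [350.9, 281.2])]
side {'vfov': 52.32934909582486, 'cx': 317.81741255931877, 'cy': 244.44390257480146, 'cam_to_world': array([[-0.98560478,  0.11260688, -0.12610674,  0.33748589],
       [-0.16905379, -0.66528267,  0.72719996,  0.79523559],
       [-0.00200891,  0.73805058,  0.6747424 ,  0.7840097 ],
       [ 0.        ,  0.        ,  0.        ,  1.        ]])}
middle_notch [(0.66, [272.3, 238.4])]
stop_plate [(0.72, [308.5, 264.3])]
pad_center [(0.8, [320.7, 209.4])]
spring_pin [(0.66, [275.2, 259.6])]
trimmer [(0.74, [312.3, 242.7]), (0.53, [321.0, 211.0])]
cutting_rail [(0.88, [314.5, 174.6])]
eraser [(0.5, [355.1, 238.1])]
```

View pics/top0.png

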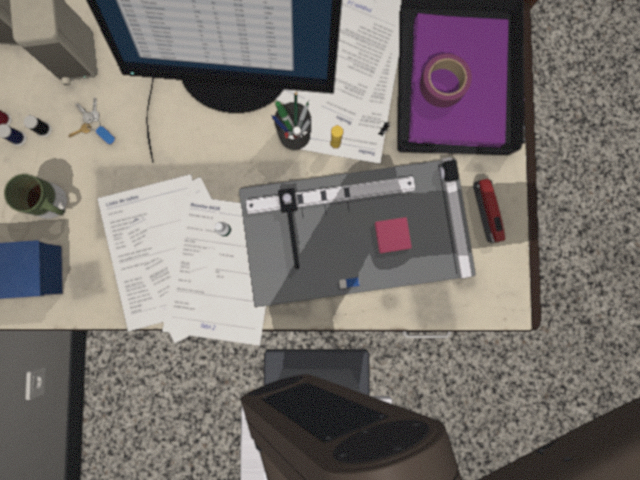

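View pics/side0.png

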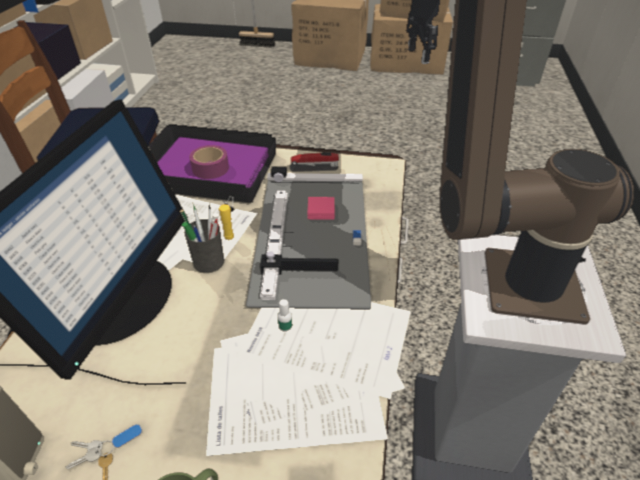

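```bash
cat > h.py <<'E'
from plant import *
import numpy as np, cv2
def px2w(r,p,z):
    f=240/np.tan(np.radians(r["vfov"])/2); M=r["cam_to_world"]
    d=M[:3,:3]@np.array([(p[0]-r["cx"])/f,-(p[1]-r["cy"])/f,-1]); o=M[:3,3]
    return o+d*(z-o[2])/d[2]
def w2px(r,w):
    f=240/np.tan(np.radians(r["vfov"])/2); M=r["cam_to_world"]
    c=M[:3,:3].T@(np.asarray(w)-M[:3,3]); return np.array([r["cx"]+f*c[0]/-c[2],r["cy"]-f*c[1]/-c[2]])
E
python3 - <<'E'
from h import *
Z=dict(middle_notch=.032,stop_plate=.034,pad_center=.024,spring_pin=.046,trimmer=0,cutting_rail=.026,eraser=0.014,correction_bottle=0,stapler=0)
for n in("top","side"):
    r=read_camera(n)
    for t,z in Z.items():
        l=place_of(t,n)
        if l: print(n,t,l[0]["p"],px2w(r,l[0]["location"],z).round(4))
    m=trace("trimmer",n)[0]["pixels"].astype(np.uint8)
    q=cv2.minAreaRect(np.argwhere(m)[:,::-1].astype(np.float32)); 
    h=cv2.convexHull(np.argwhere(m)[:,::-1].astype(np.int32)); a=cv2.approxPolyDP(h,8,True)[:,0]
    for p in a: print(n,p,px2w(r,p,.014).round(4))
    m=trace("pad",n)[0]["pixels"].astype(np.uint8)
    h=cv2.convexHull(np.argwhere(m)[:,::-1].astype(np.int32)); a=cv2.approxPolyDP(h,4,True)[:,0]
    for p in a: print(n,"pad",p,px2w(r,p,.034).round(4))
    c=r["color"][140:320,225:525] if n=="top" else r["color"][140:320,230:410]
    cv2.imwrite(f"pics/{n}1.png",cv2.resize(c[:,:,::-1],None,fx=2.6 if n=="top" else 3.2,fy=2.6 if n=="top" else 3.2,interpolation=cv2.INTER_CUBIC))
E
```

```text
top middle_notch 0.8 [ 0.5763 -0.0117  0.032 ]
top stop_plate 0.72 [0.484  0.0555 0.034 ]
top pad_center 0.69 [ 0.4897 -0.1564  0.024 ]
top trimmer 0.59 [ 0.4992 -0.0578  0.    ]
top cutting_rail 0.84 [ 0.5351 -0.2909  0.026 ]
top eraser 0.71 [ 0.4004 -0.0729  0.014 ]
top correction_bottle 0.69 [0.5172 0.2035 0.    ]
top stapler 0.59 [ 0.5444 -0.3656  0.    ]
top [475 274] [ 0.4127 -0.3369  0.014 ]
top [255 306] [0.3443 0.1316 0.014 ]
top [239 190] [0.5935 0.1692 0.014 ]
top [454 159] [ 0.6625 -0.2975  0.014 ]
top pad [410 247] [ 0.4687 -0.1953  0.034 ]
top pad [380 252] [ 0.4581 -0.1321  0.034 ]
top pad [375 224] [ 0.5173 -0.1221  0.034 ]
top pad [405 218] [ 0.5302 -0.1857  0.034 ]
side middle_notch 0.93 [ 0.5804 -0.0161  0.032 ]
side stop_plate 0.83 [0.4904 0.0437 0.034 ]
side pad_center 0.97 [ 0.4949 -0.1531  0.024 ]
side spring_pin 0.75 [0.5663 0.0639 0.046 ]
side trimmer 0.8 [ 0.4959 -0.0497  0.    ]
side cutting_rail 0.97 [ 0.5318 -0.2975  0.026 ]
side eraser 0.58 [ 0.3977 -0.0635  0.014 ]
side correction_bottle 0.58 [0.5155 0.2022 0.    ]
side stapler 0.64 [ 0.5632 -0.3697  0.    ]
side [369 309] [0.3454 0.1403 0.014 ]
side [246 305] [0.5959 0.1721 0.014 ]
side [272 166] [ 0.6652 -0.3378  0.014 ]
side [361 175] [ 0.4118 -0.3351  0.014 ]
side pad [333 217] [ 0.458  -0.1164  0.034 ]
side pad [308 218] [ 0.5171 -0.1026  0.034 ]
side pad [308 199] [ 0.531  -0.1771  0.034 ]
side pad [333 198] [ 0.4692 -0.1918  0.034 ]
```

View pics/top1.png

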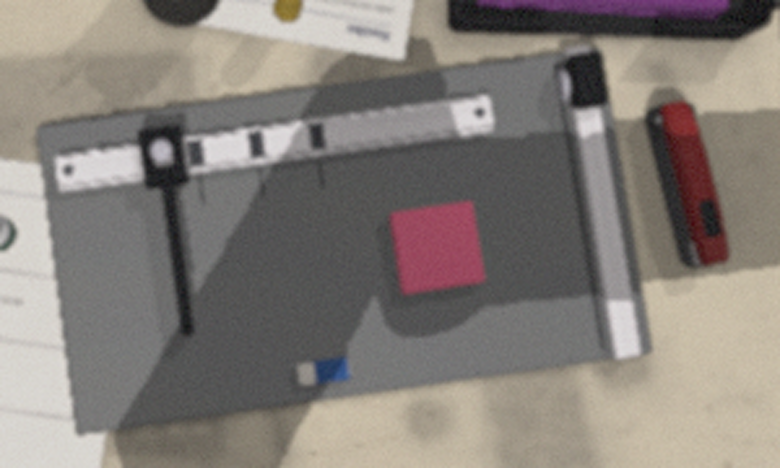

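View pics/side1.png

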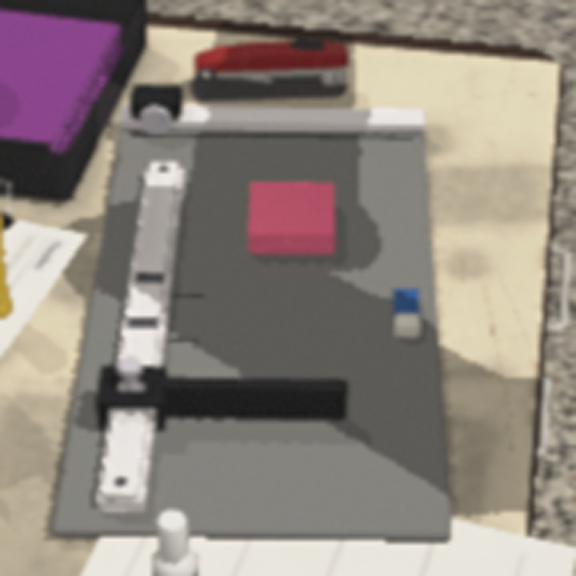

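```bash
python3 - <<'E'
from h import *
import plant
print(getattr(plant,'tip_extent',None),[k for k in dir(plant) if k[0]!='_'])
from scipy.optimize import least_squares
R={n:read_camera(n) for n in("top","side")}
obs=[]
for l,(c,x) in {(85,80,32):(195,153),(85,30,32):(257,145),(85,-20,32):(317,137)}.items() if 0 else [((85,80,32),(195,153)),((85,30,32),(257,145)),((85,-20,32),(317,137))]:
    obs.append(("top",l,(225+c/2.6,140+x/2.6)))
for l,c in [((-130,210,14),(79,433)),((130,210,14),(40,125)),((-130,-270,14),(648,352))]: obs.append(("top",l,(225+c[0]/2.6,140+c[1]/2.6)))
for l,c in [((-130,210,14),(450,540)),((130,210,14),(50,536)),((85,30,32),(142,321)),((85,-20,32),(150,276))]: obs.append(("side",l,(230+c[0]/3.2,140+c[1]/3.2)))
def tw(v,l):
    c,s=np.cos(v[2]),np.sin(v[2]); x,y,z=np.array(l)/1000
    return np.array([v[0]+c*x-s*y,v[1]+s*x+c*y,z])
f=lambda v:np.concatenate([w2px(R[n],tw(v,l))-p for n,l,p in obs])
s=least_squares(f,[.498,-.056,.145],loss="soft_l1"); print(s.x.round(4)); print(f(s.x).reshape(-1,2).round(1).tolist())
def w2t(w): 
    c,s_=np.cos(s.x[2]),np.sin(s.x[2]); d=np.array(w[:2])-s.x[:2]; return (np.array([c*d[0]+s_*d[1],-s_*d[0]+c*d[1]])*1000).round(1)
r=R["top"]; S=R["side"]
for nm,n,p,z in [("pin top","top",(161,150),.065),("plate tip top","top",(187,331),.049),("plate upper top","top",(172,190),.049),("side plate tip","side",(346,381),.049),
   ("pad1","top",(391,212),.034),("pad2","top",(474,203),.034),("pad3","top",(485,281),.034),("pad4","top",(404,294),.034),
   ("spad1","side",(249,182),.034),("spad2","side",(334,182),.034),("spad3","side",(336,237),.034),("spad4","side",(248,236),.034)]:
    q=(225+p[0]/2.6,140+p[1]/2.6) if n=="top" else (230+p[0]/3.2,140+p[1]/3.2)
    w=px2w(R[n],q,z); print(nm,w.round(4),w2t(w))
print(get_state()["time"])
E
```

```text
0.017 ['Unreachable', 'get_state', 'place_of', 'read_camera', 'sign_off', 'tip_extent', 'trace']
[ 0.4988 -0.0548  0.1408]
[[0.1, -0.3], [-0.5, -0.4], [-0.3, -0.6], [-1.9, 1.2], [-2.4, -0.2], [2.4, 0.8], [0.9, -1.5], [-0.6, -2.9], [0.2, -0.2], [-0.3, -0.2]]
pin top [0.5677 0.0623 0.065 ] [ 84.6 106.3]
plate tip top [0.4251 0.0417 0.049 ] [-59.5 105.9]
plate upper top [0.5381 0.0543 0.049 ] [ 54.2 102.4]
side plate tip [0.4237 0.0419 0.049 ] [-60.8 106.2]
pad1 [ 0.5226 -0.123   0.034 ] [ 13.9 -70.9]
pad2 [ 0.53   -0.1905  0.034 ] [  11.8 -138.8]
pad3 [ 0.4665 -0.1985  0.034 ] [ -52.2 -137.8]
pad4 [ 0.4558 -0.1329  0.034 ] [-53.6 -71.3]
spad1 [ 0.5331 -0.1858  0.034 ] [  15.6 -134.5]
spad2 [ 0.4664 -0.1971  0.034 ] [ -52.1 -136.3]
spad3 [ 0.4549 -0.1284  0.034 ] [-53.9 -66.8]
spad4 [ 0.5213 -0.1184  0.034 ] [ 13.3 -66.2]
2.1
```

```bash
python3 -m crank '[[0.3,0,0,0,0,0,-8.5],[0.3,0,0,0,0,0,-8.5],[0.3,0,0,0,0,0,-8.5],[0.3,0,0,0,0,0,-8.5],[0.3,0,0,0,0,0,-8.5]]'
python3 -m crank '[[0.3,0,0,0,0,0,-8.5],[0.3,0,0,0,0,0,-8.5],[0.3,0,0,0,0,0,-8.5],[0.3,0,0,0,0,0,-4.5],[0.3,0,0,0,0,0,0]]'
cat >> h.py <<'E'
T=(.4988,-.0548,.1408)
def w2t(w):
    c,s=np.cos(T[2]),np.sin(T[2]); d=np.array(w[:2])-T[:2]; return (np.array([c*d[0]+s*d[1],-s*d[0]+c*d[1]])*1000).round(1)
def st():
    from scipy.spatial.transform import Rotation as Ro
    s=get_state(); m=Ro.from_quat(s["tcp_rot"]).as_matrix(); F=s["contact_force"]
    c,n=np.cos(T[2]),np.sin(T[2])
    print("t",round(s["time"],2),"trim xy mm",w2t(s["eef_pos"]),"z",round(s["eef_pos"][2]*1000,1),"tooly yaw err",round(np.arctan2(m[1,1],m[0,1])-T[2],4),"zax",m[:,2].round(3),"F trim",[round(float(v),2) for v in (c*F[0]+n*F[1],-n*F[0]+c*F[1],F[2])],"op",round(s["opening"],3))
E
python3 -c "from h import *;st()"
```

```text
time: 2.6
eef_pos: [0.2917, -0.6087, 0.2211]
tcp_rot: [0.827, 0.562, -0.0, -0.0]
contact_force: [-0.8, -0.5, -0.5]
opening: 0.341
time: 3.1
eef_pos: [0.2917, -0.6087, 0.2212]
tcp_rot: [0.655, 0.755, -0.0, 0.0]
contact_force: [-0.0, 0.3, 0.1]
opening: 0.352
t 3.1 trim xy mm [-282.8 -519.4] z 221.2 tooly yaw err 0.0004 zax [-0. -0. -1.] F trim [-0.01, 0.26, 0.08] op 0.352
```

```bash
python3 -m crank '[[0.3,4.4,2,0,0,0,0],[0.3,4.4,2,0,0,0,0],[0.3,4.4,2,0,0,0,0],[0.3,4.4,2,0,0,0,0],[0.3,4.4,2,0,0,0,0]]'
python3 -m crank '[[0.3,4.4,2,0,0,0,0],[0.3,4.4,2,0,0,0,0],[0.3,4.4,2,0,0,0,0],[0.3,4.4,2,0,0,0,0],[0.3,4.4,2,0,0,0,0]]'
python3 -m crank '[[0.3,4.4,2,0,0,0,0],[0.3,4.4,2,0,0,0,0],[0.3,4.4,2,0,0,0,0],[0.3,4.4,2,0,0,0,0],[0.3,0,0,0,0,0,0]]'
python3 -c "from h import *;st()"
```

```text
time: 3.6
eef_pos: [0.3599, -0.375, 0.2212]
tcp_rot: [0.656, 0.754, 0.0, 0.0]
contact_force: [0.5, -0.3, 0.7]
opening: 0.353
time: 4.1
eef_pos: [0.4279, -0.1431, 0.2216]
tcp_rot: [0.656, 0.754, 0.0, 0.001]
contact_force: [1.2, 0.1, 0.2]
opening: 0.348
time: 4.6
eef_pos: [0.4826, 0.0455, 0.2215]
tcp_rot: [0.653, 0.757, 0.001, -0.0]
contact_force: [-0.7, 0.4, -0.3]
opening: 0.347
t 4.6 trim xy mm [ -1.9 101.5] z 221.5 tooly yaw err 0.0058 zax [ 0.001  0.002 -1.   ] F trim [-0.64, 0.46, -0.28] op 0.347
```

```bash
python3 -m crank '[[0.3,4.5,1.7,0,0,0,0],[0.3,0.4,0,3,0,0,0],[0.3,0,0,4,0,0,0],[0.3,0,0,4,0,0,0],[0.3,0,0,3,0,0,0]]'
python3 -m crank '[[0.3,0,0,2,0,0,0],[0.3,0,0,0,0,0,0]]'
python3 - <<'E'
from h import *
st()
r=read_camera("side");c=r["color"][180:320,220:400];cv2.imwrite("pics/s2.png",cv2.resize(c[:,:,::-1],None,fx=4,fy=4,interpolation=cv2.INTER_CUBIC))
r=read_camera("top");c=r["color"][140:320,225:425];cv2.imwrite("pics/t2.png",cv2.resize(c[:,:,::-1],None,fx=3,fy=3,interpolation=cv2.INTER_CUBIC))
E
```

```text
time: 5.1
eef_pos: [0.4909, 0.0911, 0.0789]
tcp_rot: [0.656, 0.755, -0.001, -0.001]
contact_force: [-0.6, -0.5, -0.6]
opening: 0.349
time: 5.3
eef_pos: [0.4892, 0.091, 0.0579]
tcp_rot: [0.656, 0.755, -0.002, -0.003]
contact_force: [-0.1, 0.5, -0.8]
opening: 0.352
t 5.3 trim xy mm [ 10.9 145.7] z 57.9 tooly yaw err -0.0015 zax [-0.007 -0.    -1.   ] F trim [-0.05, 0.52, -0.82] op 0.352
```

View pics/s2.png

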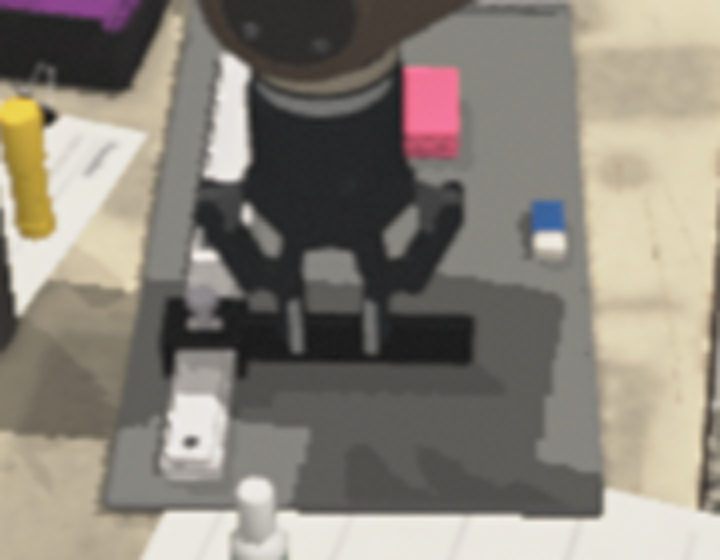

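View pics/t2.png

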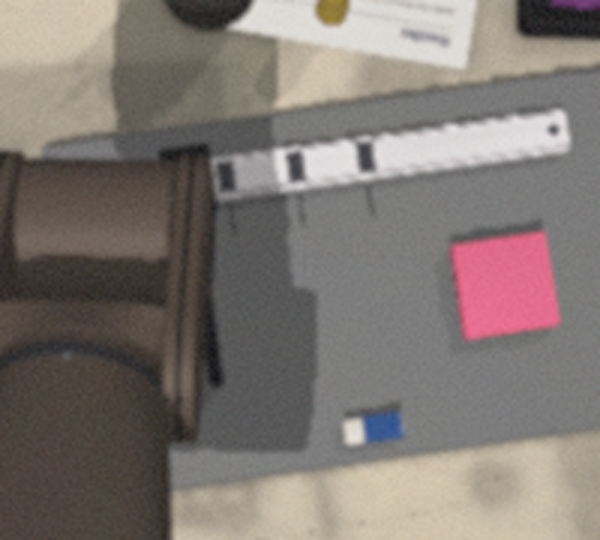

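```bash
python3 - <<'E'
from h import *
r=read_camera("side")
for p in ((294.3,268),(312.8,268)):
    for z in(.02,.03,.035,.04,.045,.05): print(p,z,w2t(px2w(r,p,z)))
E
```

```text
(294.3, 268) 0.02 [ 34.9 107.2]
(294.3, 268) 0.03 [ 33.9 117.1]
(294.3, 268) 0.035 [ 33.5 122.1]
(294.3, 268) 0.04 [ 33. 127.]
(294.3, 268) 0.045 [ 32.5 132. ]
(294.3, 268) 0.05 [ 32.  136.9]
(312.8, 268) 0.02 [ -5.8 106.1]
(312.8, 268) 0.03 [ -6.2 116. ]
(312.8, 268) 0.035 [ -6.5 121. ]
(312.8, 268) 0.04 [ -6.7 125.9]
(312.8, 268) 0.045 [ -6.9 130.9]
(312.8, 268) 0.05 [ -7.2 135.9]
```

```bash
python3 -m crank '[[0.3,0,0.4,1.4,0,0,0],[0.3,0,0,0,0,0,0]]'
python3 - <<'E'
from h import *
st()
r=read_camera("side");c=r["color"][220:300,260:350];cv2.imwrite("pics/s3.png",cv2.resize(c[:,:,::-1],None,fx=7,fy=7,interpolation=cv2.INTER_CUBIC))
E
```

```text
time: 5.65
eef_pos: [0.4966, 0.0919, 0.0479]
tcp_rot: [0.656, 0.755, 0.0, 0.0]
contact_force: [-0.6, -0.4, 0.0]
opening: 0.352
t 5.65 trim xy mm [ 18.4 145.5] z 47.9 tooly yaw err -0.0 zax [ 0.001 -0.    -1.   ] F trim [-0.68, -0.3, 0.01] op 0.352
```

View pics/s3.png

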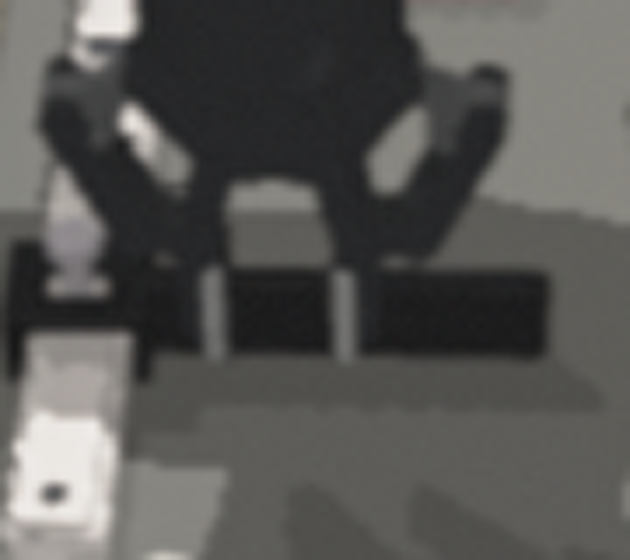

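```bash
python3 - <<'E'
from h import *
r=read_camera("side")
c,s=np.cos(T[2]),np.sin(T[2])
def P(x,y,z):
    x,y,z=x/1e3,y/1e3,z/1e3; p=w2px(r,(T[0]+c*x-s*y,T[1]+s*x+c*y,z)); return ((p-[260,220])*7).round(0)
for q in [(-62,110.5,16),(-62,110.5,49),(-62,100.5,49),(85,105,65),(62,123.5,46)]: print("plate",q,P(*q))
for z in (25,31,36,41,46):
    print(z,P(18+15,145.5+11,z),P(18+15,145.5-11,z),P(18-15,145.5+11,z))
E
```

```text
plate (-62, 110.5, 16) [548. 358.]
plate (-62, 110.5, 49) [551. 283.]
plate (-62, 100.5, 49) [551. 261.]
plate (85, 105, 65) [ 72. 224.]
plate (62, 123.5, 46) [145. 312.]
25 [235. 440.] [240. 388.] [334. 442.]
31 [235. 426.] [239. 374.] [334. 428.]
36 [234. 415.] [239. 363.] [334. 417.]
41 [233. 403.] [238. 351.] [333. 405.]
46 [233. 392.] [238. 340.] [333. 394.]
```

```bash
python3 -m crank '[[0.3,0,0,0.8,0,0,0],[0.3,-1,0,0,0,0,0],[0.3,0,0,0,0,0,0]]'
python3 - <<'E'
from h import *
st()
r=read_camera("side");c=r["color"][220:300,260:350];cv2.imwrite("pics/s4.png",cv2.resize(c[:,:,::-1],None,fx=7,fy=7,interpolation=cv2.INTER_CUBIC))
E
```

```text
time: 6.05
eef_pos: [0.4975, 0.0813, 0.0392]
tcp_rot: [0.656, 0.755, -0.0, 0.0]
contact_force: [-0.0, -0.0, 0.3]
opening: 0.352
t 6.05 trim xy mm [ 17.8 134.9] z 39.2 tooly yaw err -0.0002 zax [-0. -0. -1.] F trim [-0.03, -0.04, 0.32] op 0.352
```

View pics/s4.png

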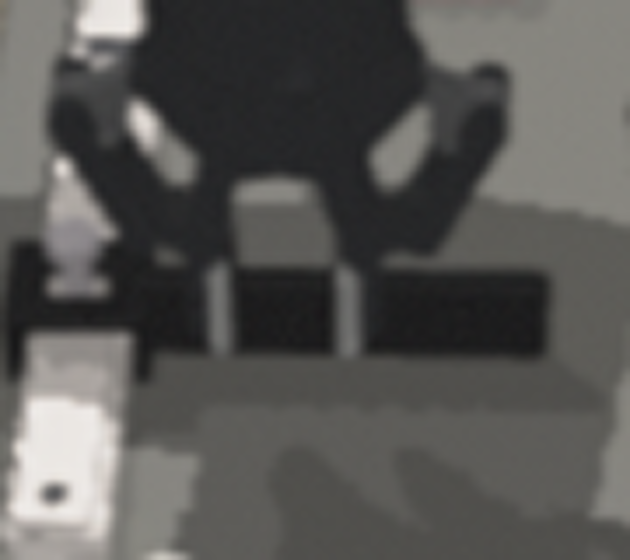

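```bash
python3 -m crank '[[0.3,-0.5,0,0.3,0,0,0],[0.3,-0.3,0,0,0,0,0],[0.3,0,0,0,0,0,0]]'
python3 -c "from h import *;st()"
python3 -m crank '[[0.3,-0.3,0,0,0,0,0],[0.3,0,0,0,0,0,0]]'
python3 -c "from h import *;st()"
python3 -m crank '[[0.3,-0.3,0,0,0,0,0],[0.3,0,0,0,0,0,0]]'
python3 -c "from h import *;st()"
python3 -m crank '[[0.3,-0.3,0,0,0,0,0],[0.3,0,0,0,0,0,0]]'
python3 - <<'E'
from h import *
st()
r=read_camera("side");c=r["color"][220:300,260:350];cv2.imwrite("pics/s5.png",cv2.resize(c[:,:,::-1],None,fx=7,fy=7,interpolation=cv2.INTER_CUBIC))
E
```

```text
time: 6.4
eef_pos: [0.4985, 0.0738, 0.036]
tcp_rot: [0.656, 0.755, -0.0, -0.0]
contact_force: [-0.1, 0.6, -0.1]
opening: 0.349
t 6.4 trim xy mm [ 17.8 127.4] z 36.0 tooly yaw err -0.0 zax [-0.  0. -1.] F trim [0.01, 0.58, -0.07] op 0.349
time: 6.6
eef_pos: [0.4991, 0.071, 0.0362]
tcp_rot: [0.655, 0.755, 0.0, 0.0]
contact_force: [0.7, -0.7, -0.8]
opening: 0.349
t 6.6 trim xy mm [ 17.9 124.5] z 36.2 tooly yaw err 0.0003 zax [ 0. -0. -1.] F trim [0.6, -0.81, -0.79] op 0.349
time: 6.8
eef_pos: [0.4994, 0.0682, 0.0362]
tcp_rot: [0.655, 0.755, 0.0, -0.0]
contact_force: [-0.2, 0.4, 0.5]
opening: 0.352
t 6.8 trim xy mm [ 17.8 121.7] z 36.2 tooly yaw err 0.0004 zax [-0.  0. -1.] F trim [-0.12, 0.38, 0.54] op 0.352
time: 7.0
eef_pos: [0.4998, 0.0653, 0.0362]
tcp_rot: [0.655, 0.755, -0.0, 0.0]
contact_force: [-1.0, 1.0, 0.0]
opening: 0.351
t 7.0 trim xy mm [ 17.8 118.8] z 36.2 tooly yaw err 0.0008 zax [-0. -0. -1.] F trim [-0.81, 1.12, 0.04] op 0.351
```

View pics/s5.png

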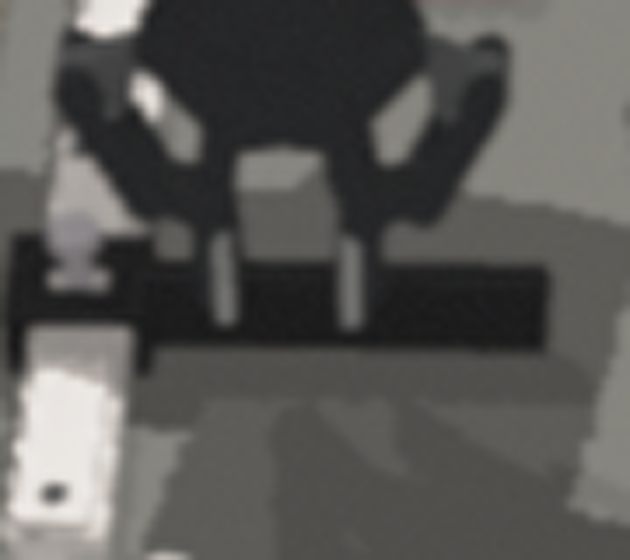

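```bash
python3 -m crank '[[0.3,0.5,0,0,0,0,0],[0.3,0,0,0.5,0,0,0],[0.3,0,0,0,0,0,0]]'
python3 -c "from h import *;st()"
python3 -m crank '[[0.3,0,0,0.3,0,0,0],[0.3,0,0,0,0,0,0]]'
python3 - <<'E'
from h import *
st()
r=read_camera("side");c=r["color"][220:300,260:350];cv2.imwrite("pics/s6.png",cv2.resize(cv2.convertScaleAbs(c[:,:,::-1],alpha=2.2),None,fx=7,fy=7,interpolation=cv2.INTER_CUBIC))
E
```

```text
time: 7.35
eef_pos: [0.4984, 0.0704, 0.0303]
tcp_rot: [0.655, 0.755, -0.001, -0.0]
contact_force: [-0.9, -0.1, 0.3]
opening: 0.346
t 7.35 trim xy mm [ 17.2 124. ] z 30.3 tooly yaw err 0.001 zax [-0.001 -0.    -1.   ] F trim [-0.88, -0.02, 0.27] op 0.346
time: 7.55
eef_pos: [0.4987, 0.0702, 0.0276]
tcp_rot: [0.655, 0.755, -0.0, -0.0]
contact_force: [0.6, 0.2, 0.1]
opening: 0.352
t 7.55 trim xy mm [ 17.4 123.8] z 27.6 tooly yaw err 0.0006 zax [-0.001 -0.    -1.   ] F trim [0.59, 0.16, 0.07] op 0.352
```

View pics/s6.png

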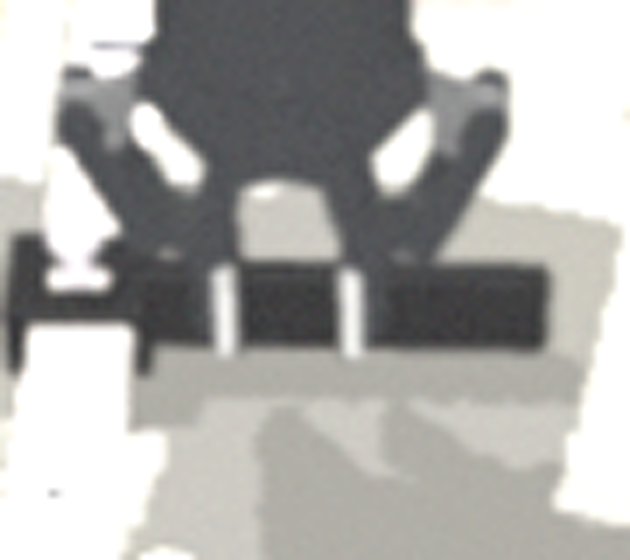

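```bash
python3 -m crank '[[0.3,-0.4,0,-0.4,0,0,0],[0.3,-0.4,0,0,0,0,0],[0.3,-0.4,0,0,0,0,0],[0.3,-0.4,0,0,0,0,0],[0.3,0,0,0,0,0,0]]'
python3 -c "from h import *;st()"
python3 -m crank '[[0.3,-0.4,0,0,0,0,0],[0.3,-0.3,0,0,0,0,0],[0.3,0,0,0,0,0,0]]'
python3 - <<'E'
from h import *
st()
r=read_camera("side");c=r["color"][200:300,240:350];cv2.imwrite("pics/s7.png",cv2.resize(cv2.convertScaleAbs(c[:,:,::-1],alpha=1.5),None,fx=6,fy=6,interpolation=cv2.INTER_CUBIC))
E
```

```text
time: 8.1
eef_pos: [0.5018, 0.0535, 0.0323]
tcp_rot: [0.655, 0.755, -0.0, 0.001]
contact_force: [-0.2, 0.5, 0.3]
opening: 0.351
t 8.1 trim xy mm [ 18.2 106.8] z 32.3 tooly yaw err 0.0006 zax [ 0.001 -0.001 -1.   ] F trim [-0.16, 0.55, 0.27] op 0.351
time: 8.4
eef_pos: [0.5028, 0.0465, 0.0323]
tcp_rot: [0.655, 0.755, -0.0, 0.001]
contact_force: [0.4, -0.7, 0.2]
opening: 0.353
t 8.4 trim xy mm [18.1 99.8] z 32.3 tooly yaw err 0.001 zax [ 0.001 -0.002 -1.   ] F trim [0.32, -0.73, 0.19] op 0.353
```

View pics/s7.png

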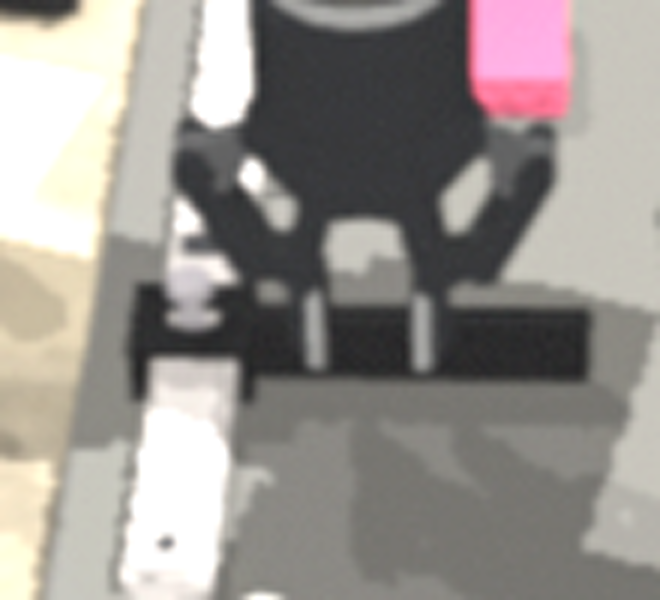

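```bash
cat >> h.py <<'E'
def plate(r,xs=np.linspace(-58,-25,20)):
    c,s=np.cos(T[2]),np.sin(T[2]); g=r["color"].astype(np.float32).mean(2)
    def px(x,y,z):
        x,y,z=x/1e3,y/1e3,z/1e3; return w2px(r,(T[0]+c*x-s*y,T[1]+s*x+c*y,z))
    ys=np.arange(20,125,.25); out=[]
    for y in ys:
        a=np.array([px(x,y+5,16) for x in xs],np.float32); b=np.array([px(x,y-5,49) for x in xs],np.float32)
        v=lambda p,dy: cv2.remap(g,p[:,:1].copy(),p[:,1:]+np.float32(dy),cv2.INTER_LINEAR).mean()
        out.append((v(a,1)-v(a,-1),v(b,-1)-v(b,1)))
    o=np.array(out); return ys[o[:,0].argmax()],ys[o[:,1].argmax()],ys[o.sum(1).argmax()]
E
python3 - <<'E'
from h import *
r=read_camera("side"); print(plate(r)); print(place_of("spring_pin","side")[:2],w2t(px2w(r,place_of("spring_pin","side")[0]["location"],.046)))
print(w2px(r,(0.56,.06,.05)))
E
```

```text
(np.float64(80.5), np.float64(86.0), np.float64(83.25))
[{'location': [273.9, 252.9], 'p': 0.62}] [80.2 87.5]
[274.62640836 257.1599754 ]
```

```bash
for i in 1; do python3 -m crank '[[0.3,-0.2,0,0,0,0,0],[0.3,-0.2,0,0,0,0,0],[0.3,0,0,0,0,0,0]]'; python3 -c "from h import *;st();print(plate(read_camera('side')))"; done
python3 -m crank '[[0.3,-0.2,0,0,0,0,0],[0.3,0,0,0,0,0,0]]'; python3 -c "from h import *;st();print(plate(read_camera('side')))"
python3 -m crank '[[0.3,-0.2,0,0,0,0,0],[0.3,0,0,0,0,0,0]]'; python3 -c "from h import *;st();print(plate(read_camera('side')))"
python3 -m crank '[[0.3,-0.2,0,0,0,0,0],[0.3,0,0,0,0,0,0]]'; python3 -c "from h import *;st();print(plate(read_camera('side')))"
```

```text
time: 8.9
eef_pos: [0.5029, 0.0433, 0.0321]
tcp_rot: [0.655, 0.755, -0.0, 0.0]
contact_force: [-0.3, -0.0, 0.2]
opening: 0.352
t 8.9 trim xy mm [17.9 96.5] z 32.1 tooly yaw err 0.0004 zax [ 0. -0. -1.] F trim [-0.32, 0.03, 0.25] op 0.352
(np.float64(77.25), np.float64(83.0), np.float64(80.0))
time: 9.15
eef_pos: [0.5031, 0.0416, 0.0321]
tcp_rot: [0.655, 0.755, 0.0, -0.0]
contact_force: [-0.6, 1.1, 0.0]
opening: 0.353
t 9.15 trim xy mm [17.8 94.8] z 32.1 tooly yaw err 0.0004 zax [-0.  0. -1.] F trim [-0.45, 1.16, 0.01] op 0.353
(np.float64(77.0), np.float64(80.25), np.float64(79.5))
time: 9.4
eef_pos: [0.5032, 0.0407, 0.0321]
tcp_rot: [0.656, 0.755, 0.001, -0.001]
contact_force: [0.6, 6.2, 0.9]
opening: 0.352
t 9.4 trim xy mm [17.8 93.9] z 32.1 tooly yaw err -0.0003 zax [-0.001  0.003 -1.   ] F trim [1.45, 6.01, 0.85] op 0.352
(np.float64(74.5), np.float64(80.0), np.float64(77.25))
time: 9.65
eef_pos: [0.5033, 0.0403, 0.0322]
tcp_rot: [0.656, 0.755, 0.002, -0.002]
contact_force: [-0.5, 10.9, 2.6]
opening: 0.347
t 9.65 trim xy mm [17.8 93.5] z 32.2 tooly yaw err -0.0014 zax [-0.001  0.006 -1.   ] F trim [1.03, 10.91, 2.62] op 0.347
(np.float64(74.5), np.float64(79.75), np.float64(77.0))
```

```bash
python3 - <<'E'
from h import *
r=read_camera("side");c=r["color"][200:300,240:350];cv2.imwrite("pics/s8.png",cv2.resize(cv2.convertScaleAbs(c[:,:,::-1],alpha=1.5),None,fx=6,fy=6,interpolation=cv2.INTER_CUBIC))
r=read_camera("top");c=r["color"][140:320,225:425];cv2.imwrite("pics/t8.png",cv2.resize(c[:,:,::-1],None,fx=3,fy=3,interpolation=cv2.INTER_CUBIC))
st()
E
```

```text
t 9.8 trim xy mm [17.8 93.5] z 32.2 tooly yaw err -0.001 zax [-0.001  0.005 -1.   ] F trim [0.74, 10.44, 1.72] op 0.349
```

View pics/s8.png

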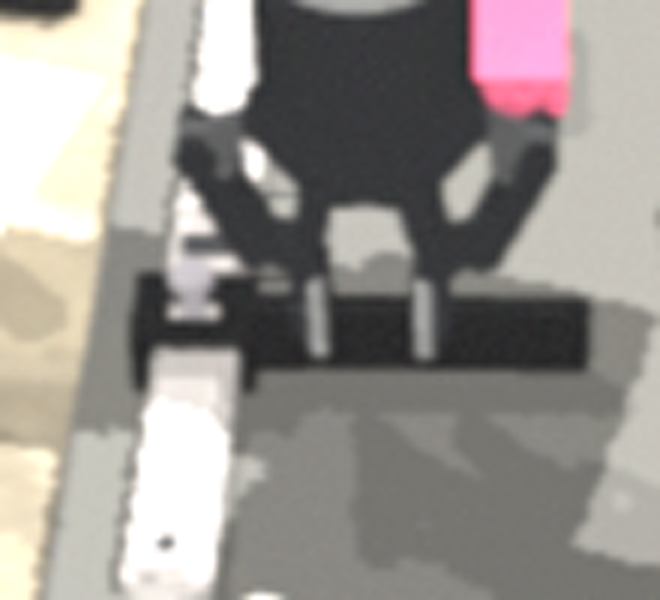

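View pics/t8.png

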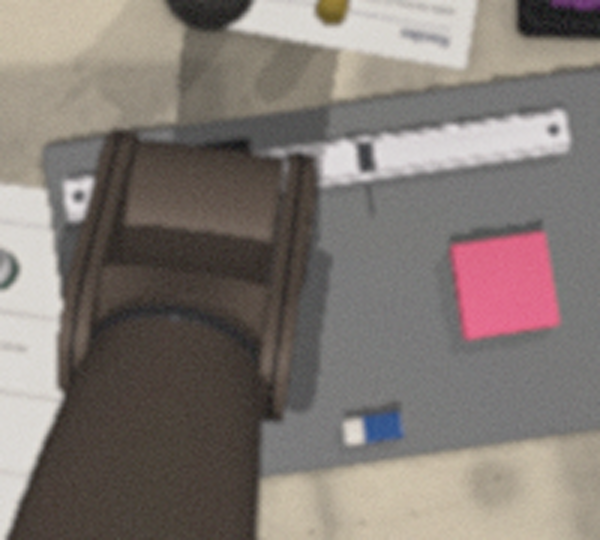

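```bash
python3 -m crank '[[0.3,-0.1,0,0,0,0,0],[0.3,0,0,0,0,0,0]]'; python3 -c "from h import *;st()"
python3 -m crank '[[0.3,-0.1,0,0,0,0,0],[0.3,0,0,0,0,0,0]]'; python3 -c "from h import *;st();print(plate(read_camera('side')))"
```

```text
time: 10.0
eef_pos: [0.5033, 0.0401, 0.0322]
tcp_rot: [0.656, 0.755, 0.002, -0.003]
contact_force: [-0.2, 13.4, 1.7]
opening: 0.352
t 10.0 trim xy mm [17.8 93.4] z 32.2 tooly yaw err -0.0017 zax [-0.001  0.007 -1.   ] F trim [1.71, 13.31, 1.71] op 0.352
time: 10.2
eef_pos: [0.5037, 0.0376, 0.0322]
tcp_rot: [0.655, 0.755, 0.001, -0.001]
contact_force: [0.0, 3.5, 1.6]
opening: 0.349
t 10.2 trim xy mm [17.8 90.8] z 32.2 tooly yaw err 0.0004 zax [-0.001  0.003 -1.   ] F trim [0.53, 3.43, 1.62] op 0.349
(np.float64(73.5), np.float64(76.5), np.float64(74.25))
```

```bash
python3 -m crank '[[0.3,-0.3,0,0,0,0,0],[0.3,-0.3,0,0,0,0,0],[0.3,-0.3,0,0,0,0,0],[0.3,-0.3,0,0,0,0,0],[0.3,-0.3,0,0,0,0,0]]'
python3 -m crank '[[0.3,-0.3,0,0,0,0,0],[0.3,-0.3,0,0,0,0,0],[0.3,-0.3,0,0,0,0,0],[0.3,-0.3,0,0,0,0,0],[0.3,0,0,0,0,0,0]]'; python3 -c "from h import *;st();print(plate(read_camera('side')))"
```

```text
time: 10.75
eef_pos: [0.5062, 0.0204, 0.0321]
tcp_rot: [0.655, 0.755, 0.0, -0.0]
contact_force: [-0.2, 3.6, 0.2]
opening: 0.352
time: 11.25
eef_pos: [0.508, 0.0079, 0.0322]
tcp_rot: [0.655, 0.755, -0.001, 0.001]
contact_force: [0.0, -0.6, -0.3]
opening: 0.346
t 11.25 trim xy mm [17.9 60.8] z 32.2 tooly yaw err 0.0007 zax [ 0.    -0.002 -1.   ] F trim [-0.05, -0.58, -0.33] op 0.346
(np.float64(41.5), np.float64(47.0), np.float64(46.5))
```

```bash
python3 -m crank '[[0.3,-0.3,0,0,0,0,0],[0.3,-0.3,0,0,0,0,0],[0.3,-0.2,0,0,0,0,0],[0.3,0,0,0,0,0,0]]'; python3 -c "from h import *;st();print(plate(read_camera('side')))"
python3 -m crank '[[0.3,-0.2,0,0,0,0,0],[0.3,0,0,0,0,0,0]]'; python3 -c "from h import *;st();print(plate(read_camera('side')))"
```

```text
time: 11.7
eef_pos: [0.509, 0.0002, 0.0321]
tcp_rot: [0.655, 0.755, -0.0, 0.0]
contact_force: [-0.3, 0.1, -0.1]
opening: 0.349
t 11.7 trim xy mm [17.9 53. ] z 32.1 tooly yaw err 0.0008 zax [ 0.    -0.001 -1.   ] F trim [-0.3, 0.17, -0.06] op 0.349
(np.float64(34.5), np.float64(40.0), np.float64(39.5))
time: 11.95
eef_pos: [0.5093, -0.0015, 0.0321]
tcp_rot: [0.655, 0.755, -0.0, 0.0]
contact_force: [-0.0, -0.7, -0.3]
opening: 0.349
t 11.95 trim xy mm [17.9 51.3] z 32.1 tooly yaw err 0.0007 zax [ 0.    -0.001 -1.   ] F trim [-0.11, -0.73, -0.31] op 0.349
(np.float64(31.5), np.float64(37.0), np.float64(36.5))
```

```bash
python3 -m crank '[[0.3,-0.2,0,0,0,0,0],[0.3,0,0,0,0,0,0]]'; python3 -c "from h import *;st();print(plate(read_camera('side')))"
python3 -m crank '[[0.3,-0.1,0,0,0,0,0],[0.3,0,0,0,0,0,0]]'; python3 -c "from h import *;st();print(plate(read_camera('side')))"
python3 -m crank '[[0.3,-0.1,0,0,0,0,0],[0.3,0,0,0,0,0,0]]'; python3 -c "
from h import *;st();r=read_camera('side');print(plate(r))
c=r['color'][180:290,240:350];cv2.imwrite('pics/s9.png',cv2.resize(cv2.convertScaleAbs(c[:,:,::-1],alpha=1.5),None,fx=5,fy=5,interpolation=cv2.INTER_CUBIC))"
```

```text
time: 12.2
eef_pos: [0.5096, -0.0033, 0.0321]
tcp_rot: [0.655, 0.755, -0.0, 0.0]
contact_force: [-0.2, 0.2, 0.0]
opening: 0.352
t 12.2 trim xy mm [17.9 49.4] z 32.1 tooly yaw err 0.0005 zax [ 0. -0. -1.] F trim [-0.14, 0.24, 0.01] op 0.352
(np.float64(31.0), np.float64(36.5), np.float64(36.25))
time: 12.45
eef_pos: [0.5097, -0.0041, 0.0321]
tcp_rot: [0.655, 0.755, -0.0, 0.0]
contact_force: [-0.3, 0.4, -0.2]
opening: 0.348
t 12.45 trim xy mm [17.9 48.6] z 32.1 tooly yaw err 0.0005 zax [ 0. -0. -1.] F trim [-0.24, 0.42, -0.2] op 0.348
(np.float64(28.0), np.float64(33.5), np.float64(33.0))
time: 12.7
eef_pos: [0.5098, -0.005, 0.0322]
tcp_rot: [0.655, 0.755, 0.0, 0.0]
contact_force: [0.2, -0.1, -0.2]
opening: 0.35
t 12.7 trim xy mm [17.9 47.7] z 32.2 tooly yaw err 0.0006 zax [ 0. -0. -1.] F trim [0.14, -0.14, -0.22] op 0.35
(np.float64(27.75), np.float64(33.25), np.float64(32.75))
```

View pics/s9.png

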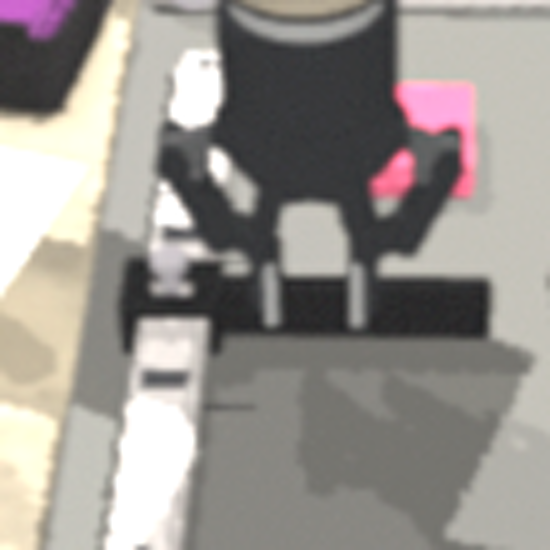

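```bash
python3 -m crank '[[0.3,3,0,0,0,0,0],[0.3,1,0,-4,0,0,0],[0.3,0,0,-5,0,0,0],[0.3,0,0,-3,0,0,0],[0.3,0,0,0,0,0,0]]'; python3 -c "
from h import *;st();r=read_camera('side');print(plate(r))
c=r['color'][180:290,240:350];cv2.imwrite('pics/s10.png',cv2.resize(cv2.convertScaleAbs(c[:,:,::-1],alpha=1.5),None,fx=5,fy=5,interpolation=cv2.INTER_CUBIC))
r=read_camera('top');c=r['color'][140:320,225:425];cv2.imwrite('pics/t10.png',cv2.resize(c[:,:,::-1],None,fx=3,fy=3,interpolation=cv2.INTER_CUBIC))"
```

```text
time: 13.25
eef_pos: [0.5079, 0.0344, 0.1583]
tcp_rot: [0.655, 0.755, 0.003, 0.005]
contact_force: [0.7, -0.7, -0.4]
opening: 0.349
t 13.25 trim xy mm [21.5 87. ] z 158.3 tooly yaw err 0.0011 zax [ 0.012 -0.002 -1.   ] F trim [0.59, -0.82, -0.39] op 0.349
(np.float64(27.75), np.float64(33.0), np.float64(31.0))
```

View pics/s10.png

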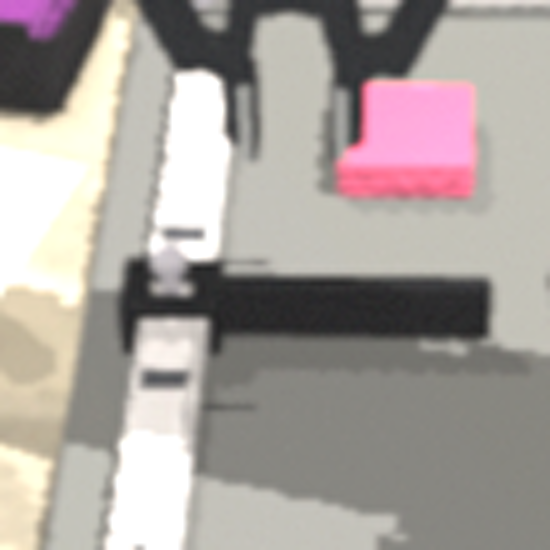

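View pics/t10.png

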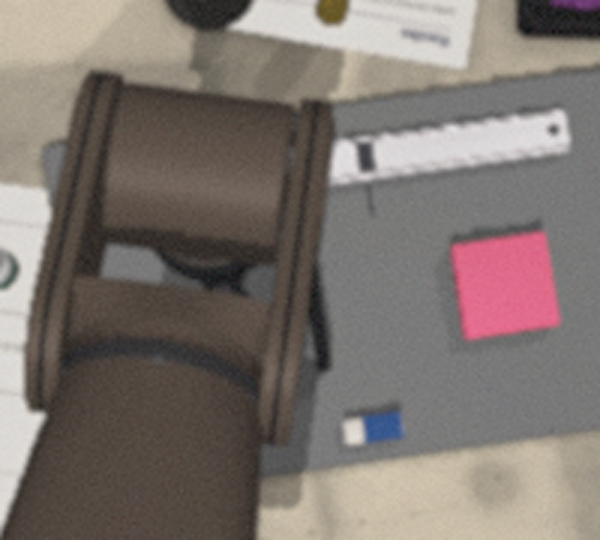

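```bash
python3 -m crank '[[0.3,-4.6,-0.7,0,0,0,0],[0.3,-4.6,-0.7,0,0,0,0],[0.3,-4.6,-0.7,0,0,0,0],[0.3,-4.6,-0.7,0,0,0,0],[0.3,-4.6,-0.7,0,0,0,0]]'; python3 -m crank '[[0.3,-2.6,-0.7,0,0,0,0],[0.3,0,0,0,0,0,0]]';python3 -c "
from h import *;st();r=read_camera('side');print(plate(r))
c=r['color'][150:290,240:370];cv2.imwrite('pics/s11.png',cv2.resize(cv2.convertScaleAbs(c[:,:,::-1],alpha=1.2),None,fx=4,fy=4,interpolation=cv2.INTER_CUBIC))
r=read_camera('top');c=r['color'][140:320,225:425];cv2.imwrite('pics/t11.png',cv2.resize(c[:,:,::-1],None,fx=3,fy=3,interpolation=cv2.INTER_CUBIC))"
```

```text
time: 13.85
eef_pos: [0.5002, -0.1991, 0.1495]
tcp_rot: [0.655, 0.755, -0.0, -0.002]
contact_force: [0.9, -0.1, 0.0]
opening: 0.356
time: 14.05
eef_pos: [0.4971, -0.2274, 0.1497]
tcp_rot: [0.657, 0.754, -0.001, -0.002]
contact_force: [-0.3, 0.4, 0.5]
opening: 0.349
t 14.05 trim xy mm [ -25.9 -170.6] z 149.7 tooly yaw err -0.0041 zax [-0.003  0.002 -1.   ] F trim [-0.22, 0.41, 0.47] op 0.349
(np.float64(27.75), np.float64(33.0), np.float64(31.25))
```

View pics/s11.png

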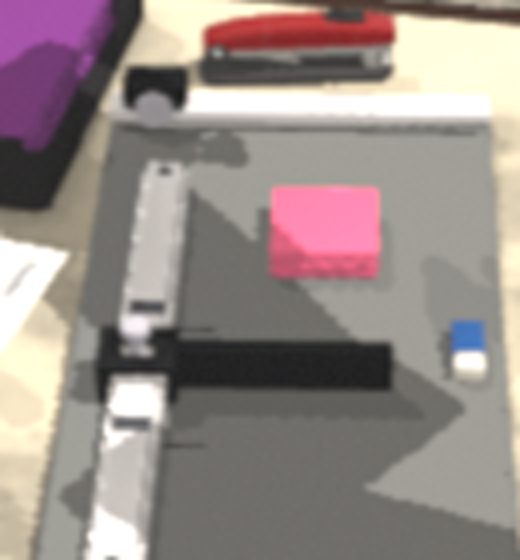

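View pics/t11.png

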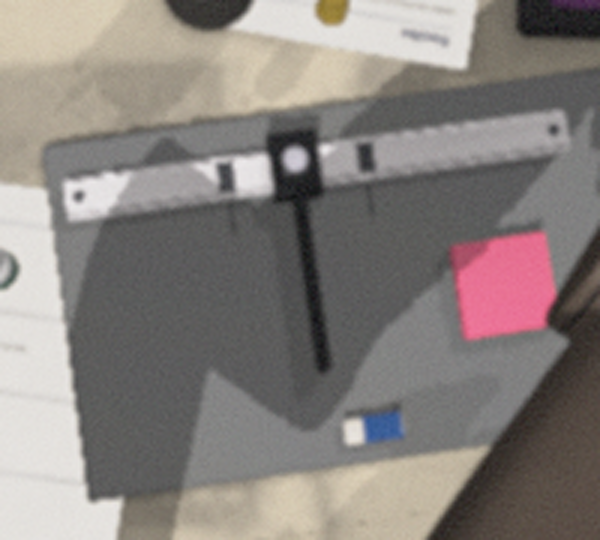

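```bash
python3 -m crank '[[0.3,0,0.6,4.0,0,0,0],[0.3,0,0,4,0,0,0],[0.3,0,0,3.2,0,0,0],[0.3,0,0,0,0,0,0]]'; python3 -c "
from h import *;st();r=read_camera('side')
c=r['color'][165:235,270:360];cv2.imwrite('pics/s12.png',cv2.resize(cv2.convertScaleAbs(c[:,:,::-1],alpha=1.3),None,fx=8,fy=8,interpolation=cv2.INTER_CUBIC))
c,s=np.cos(T[2]),np.sin(T[2])
def P(x,y,z):
    x,y,z=x/1e3,y/1e3,z/1e3; p=w2px(r,(T[0]+c*x-s*y,T[1]+s*x+c*y,z)); return ((p-[270,165])*8).round(0)
for z in (14,20,26,32,38,44,50): print(z,P(-20+15,-170+11,z),P(-20+15,-170,z),P(-20+15,-170-11,z))
"
```

```text
time: 14.55
eef_pos: [0.5003, -0.2192, 0.034]
tcp_rot: [0.655, 0.756, -0.001, -0.007]
contact_force: [-1.2, -0.6, -0.3]
opening: 0.348
t 14.55 trim xy mm [ -21.6 -163. ] z 34.0 tooly yaw err 0.0025 zax [-0.011  0.008 -1.   ] F trim [-1.28, -0.46, -0.29] op 0.348
14 [370. 260.] [371. 240.] [372. 220.]
20 [370. 245.] [371. 225.] [372. 205.]
26 [370. 230.] [371. 210.] [372. 190.]
32 [370. 215.] [371. 195.] [372. 175.]
38 [370. 200.] [371. 180.] [372. 160.]
44 [370. 185.] [371. 165.] [372. 145.]
50 [369. 170.] [371. 150.] [372. 130.]
```

View pics/s12.png

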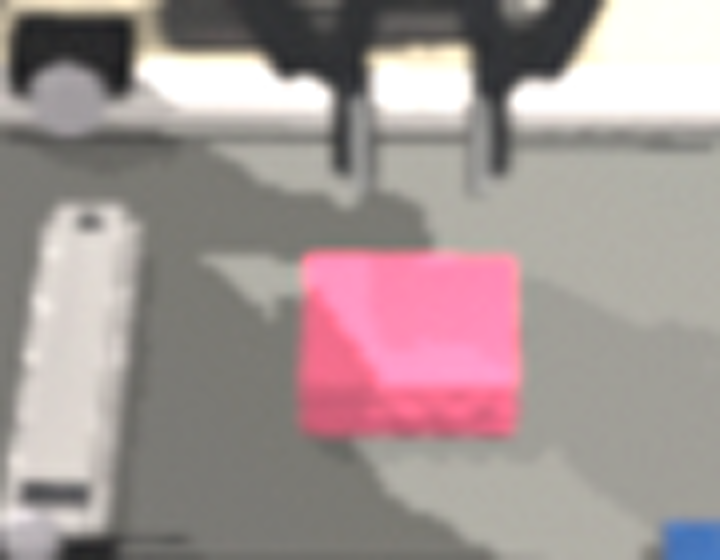

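```bash
python3 -m crank '[[0.3,0,0.1,0.5,0,0,0],[0.3,0,0,0,0,0,0]]'; python3 -c "from h import *;st()"
python3 -m crank '[[0.3,0,0,0.2,0,0,0],[0.3,0,0,0,0,0,0]]'; python3 -c "from h import *;st()"
```

```text
time: 14.8
eef_pos: [0.5068, -0.2239, 0.0367]
tcp_rot: [0.655, 0.756, 0.0, 0.001]
contact_force: [0.7, 0.7, -0.5]
opening: 0.346
t 14.8 trim xy mm [ -15.8 -168.6] z 36.7 tooly yaw err 0.0013 zax [ 0.002 -0.002 -1.   ] F trim [0.82, 0.61, -0.51] op 0.346
time: 15.0
eef_pos: [0.5062, -0.2241, 0.0342]
tcp_rot: [0.655, 0.755, 0.0, 0.001]
contact_force: [-0.0, 0.5, 0.1]
opening: 0.349
t 15.0 trim xy mm [ -16.4 -168.7] z 34.2 tooly yaw err 0.0006 zax [ 0.002 -0.001 -1.   ] F trim [0.04, 0.48, 0.1] op 0.349
```

Tool x is slightly off (-16 vs -20); correct it and go lower in steps.

```bash
python3 -m crank '[[0.3,0,-0.3,0.4,0,0,0],[0.3,0,0,0.2,0,0,0],[0.3,0,0,0,0,0,0]]'; python3 -c "from h import *;st()"
python3 -m crank '[[0.3,0,0,0.2,0,0,0],[0.3,0,0,0,0,0,0]]'; python3 -c "
from h import *;st();r=read_camera('side')
c=r['color'][165:235,270:360];cv2.imwrite('pics/s13.png',cv2.resize(cv2.convertScaleAbs(c[:,:,::-1],alpha=1.3),None,fx=8,fy=8,interpolation=cv2.INTER_CUBIC))"
```

```text
time: 15.3
eef_pos: [0.5021, -0.224, 0.0266]
tcp_rot: [0.656, 0.755, -0.0, -0.0]
contact_force: [-0.1, -0.1, 0.3]
opening: 0.353
t 15.3 trim xy mm [ -20.5 -168. ] z 26.6 tooly yaw err 0.0003 zax [-0.001  0.001 -1.   ] F trim [-0.11, -0.11, 0.29] op 0.353
time: 15.5
eef_pos: [0.5024, -0.2241, 0.0248]
tcp_rot: [0.655, 0.755, -0.0, -0.0]
contact_force: [1.1, -1.0, -0.0]
opening: 0.35
t 15.5 trim xy mm [ -20.2 -168.1] z 24.8 tooly yaw err 0.0005 zax [-0.  0. -1.] F trim [0.93, -1.17, -0.04] op 0.35
```

View pics/s13.png

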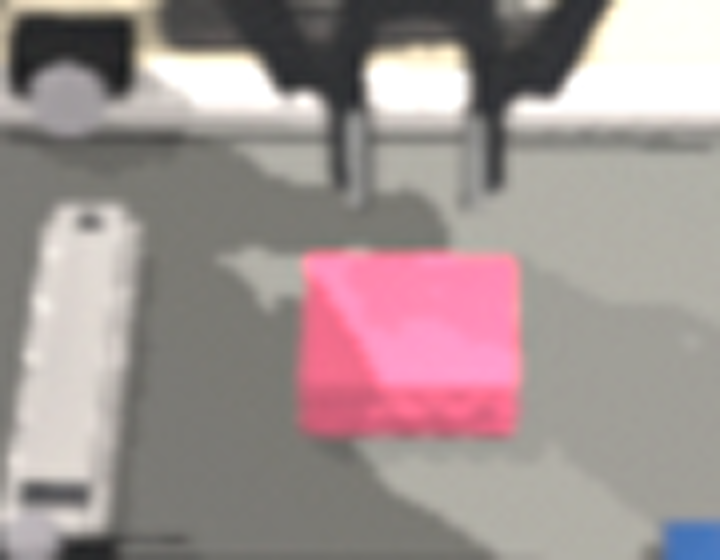

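```bash
python3 -m crank '[[0.3,0,0,0.3,0,0,0],[0.3,0,0,0,0,0,0]]'; python3 -c "from h import *;st()"
python3 -m crank '[[0.3,0,0,0.2,0,0,0],[0.3,0,0,0,0,0,0]]'; python3 -c "from h import *;st()"
python3 -m crank '[[0.3,0,0,0.2,0,0,0],[0.3,0,0,0,0,0,0]]'; python3 -c "
from h import *;st();r=read_camera('side')
c=r['color'][165:235,270:360];cv2.imwrite('pics/s14.png',cv2.resize(cv2.convertScaleAbs(c[:,:,::-1],alpha=1.3),None,fx=8,fy=8,interpolation=cv2.INTER_CUBIC))"
```

```text
time: 15.75
eef_pos: [0.5024, -0.224, 0.0217]
tcp_rot: [0.655, 0.755, -0.0, -0.0]
contact_force: [-0.7, -1.3, -0.0]
opening: 0.351
t 15.75 trim xy mm [ -20.2 -168. ] z 21.7 tooly yaw err 0.0006 zax [-0.001  0.    -1.   ] F trim [-0.88, -1.16, -0.04] op 0.351
time: 15.95
eef_pos: [0.5024, -0.224, 0.0198]
tcp_rot: [0.655, 0.755, -0.0, -0.0]
contact_force: [-0.1, 0.2, 0.1]
opening: 0.349
t 15.95 trim xy mm [ -20.2 -168.1] z 19.8 tooly yaw err 0.0006 zax [-0.  0. -1.] F trim [-0.06, 0.2, 0.14] op 0.349
time: 16.15
eef_pos: [0.5024, -0.224, 0.0178]
tcp_rot: [0.655, 0.755, -0.0, -0.0]
contact_force: [-0.5, 0.3, -0.2]
opening: 0.352
t 16.15 trim xy mm [ -20.2 -168.1] z 17.8 tooly yaw err 0.0006 zax [-0.  0. -1.] F trim [-0.43, 0.4, -0.16] op 0.352
```

View pics/s14.png

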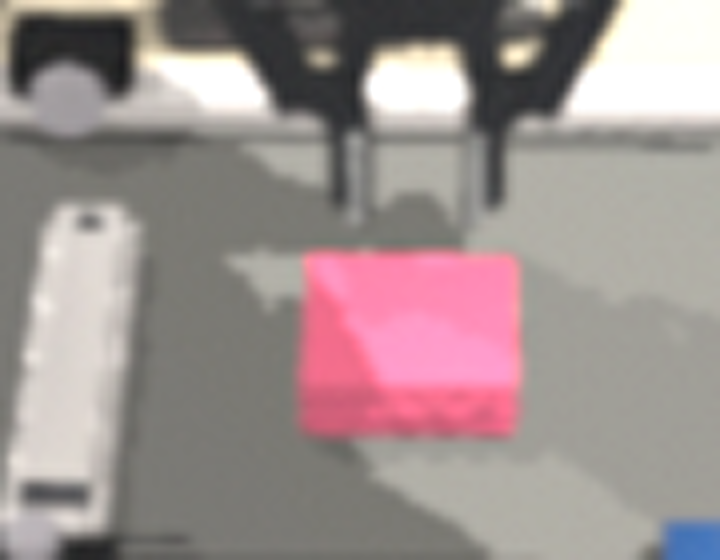

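```bash
python3 -m crank '[[0.3,0,0,0.2,0,0,0],[0.3,0,0,0,0,0,0]]'; python3 -c "from h import *;st()"
python3 -m crank '[[0.3,0,0,0.2,0,0,0],[0.3,0,0,0,0,0,0]]'; python3 -c "from h import *;st()"
python3 -m crank '[[0.3,0,0,0.1,0,0,0],[0.3,0,0,0,0,0,0]]'; python3 -c "
from h import *;st();r=read_camera('side')
c=r['color'][165:235,270:360];cv2.imwrite('pics/s15.png',cv2.resize(cv2.convertScaleAbs(c[:,:,::-1],alpha=1.3),None,fx=8,fy=8,interpolation=cv2.INTER_CUBIC))"
```

```text
time: 16.4
eef_pos: [0.5024, -0.224, 0.0158]
tcp_rot: [0.655, 0.755, -0.0, -0.0]
contact_force: [-0.6, -0.7, -0.5]
opening: 0.348
t 16.4 trim xy mm [ -20.2 -168.1] z 15.8 tooly yaw err 0.0006 zax [-0.  0. -1.] F trim [-0.71, -0.65, -0.52] op 0.348
time: 16.6
eef_pos: [0.5024, -0.2241, 0.0139]
tcp_rot: [0.655, 0.755, -0.0, -0.0]
contact_force: [-0.2, 0.9, -0.0]
opening: 0.353
t 16.6 trim xy mm [ -20.2 -168.1] z 13.9 tooly yaw err 0.0006 zax [-0.  0. -1.] F trim [-0.05, 0.92, -0.01] op 0.353
time: 16.8
eef_pos: [0.5025, -0.2241, 0.013]
tcp_rot: [0.655, 0.755, -0.0, -0.0]
contact_force: [-0.5, 0.7, -0.7]
opening: 0.351
t 16.8 trim xy mm [ -20.1 -168.1] z 13.0 tooly yaw err 0.0006 zax [-0.  0. -1.] F trim [-0.42, 0.75, -0.65] op 0.351
```

View pics/s15.png

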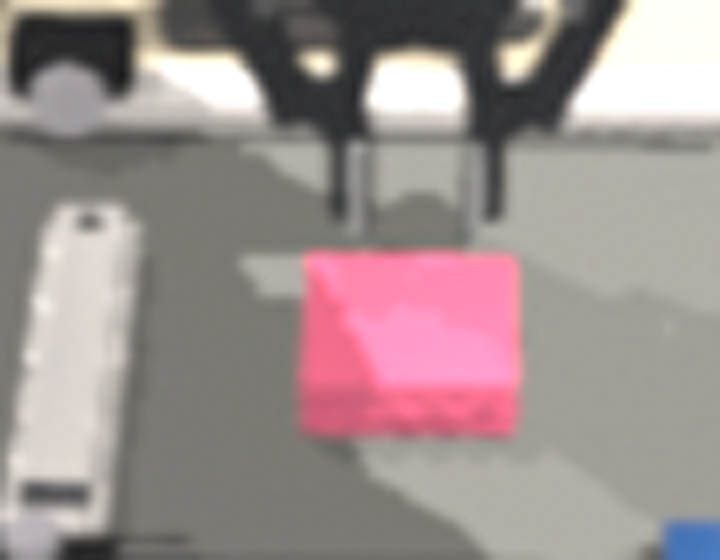

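```bash
python3 -m crank '[[0.3,0.6,0,0,0,0,0],[0.3,0.6,0,0,0,0,0],[0.3,0.4,0,0,0,0,0],[0.3,0.4,0,0,0,0,0],[0.3,0.4,0,0,0,0,0]]';python3 -m crank '[[0.3,0.4,0,0,0,0,0],[0.3,0.4,0,0,0,0,0],[0.3,0.4,0,0,0,0,0],[0.3,0.4,0,0,0,0,0],[0.3,0,0,0,0,0,0]]'; python3 -c "
from h import *;st();r=read_camera('side')
c=r['color'][165:265,260:360];cv2.imwrite('pics/s16.png',cv2.resize(cv2.convertScaleAbs(c[:,:,::-1],alpha=1.3),None,fx=6,fy=6,interpolation=cv2.INTER_CUBIC))
r=read_camera('top');c=r['color'][140:320,225:425];cv2.imwrite('pics/t16.png',cv2.resize(c[:,:,::-1],None,fx=3,fy=3,interpolation=cv2.INTER_CUBIC))"
```

```text
time: 17.35
eef_pos: [0.4992, -0.2, 0.0132]
tcp_rot: [0.655, 0.755, -0.0, 0.0]
contact_force: [0.1, -0.7, -0.2]
opening: 0.352
time: 17.85
eef_pos: [0.4968, -0.184, 0.0131]
tcp_rot: [0.655, 0.755, 0.0, -0.0]
contact_force: [-0.5, -1.0, 1.5]
opening: 0.353
t 17.85 trim xy mm [ -20.1 -127.6] z 13.1 tooly yaw err 0.0009 zax [-0.  0. -1.] F trim [-0.67, -0.87, 1.46] op 0.353
```

View pics/s16.png

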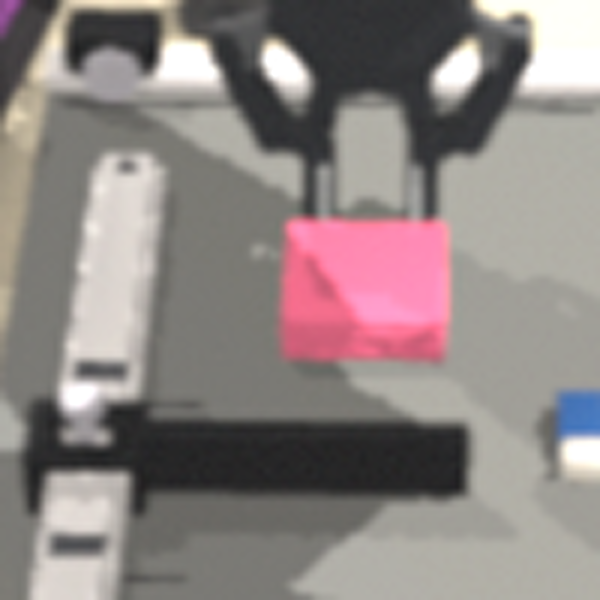

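View pics/t16.png

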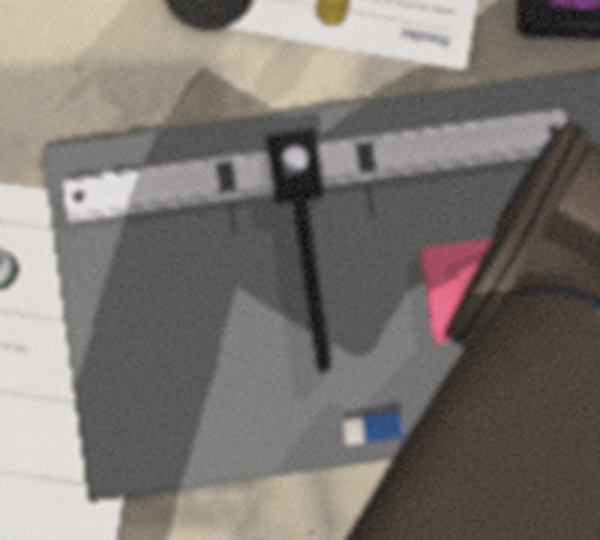

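```bash
for k in 1; do python3 -m crank '[[0.3,0.5,0,0,0,0,0],[0.3,0.5,0,0,0,0,0],[0.3,0.5,0,0,0,0,0],[0.3,0.5,0,0,0,0,0],[0.3,0.5,0,0,0,0,0]]'; python3 -m crank '[[0.3,0.5,0,0,0,0,0],[0.3,0.5,0,0,0,0,0],[0.3,0.5,0,0,0,0,0],[0.3,0.4,0,0,0,0,0],[0.3,0.4,0,0,0,0,0]]'; done; python3 -m crank '[[0.3,0.4,0,0,0,0,0],[0.3,0.4,0,0,0,0,0],[0.3,0.4,0,0,0,0,0],[0.3,0,0,0,0,0,0]]'; python3 -c "
from h import *;st();r=read_camera('side')
c=r['color'][185:275,260:360];cv2.imwrite('pics/s17.png',cv2.resize(cv2.convertScaleAbs(c[:,:,::-1],alpha=1.3),None,fx=6,fy=6,interpolation=cv2.INTER_CUBIC))"
```

```text
time: 18.45
eef_pos: [0.4934, -0.1593, 0.0132]
tcp_rot: [0.655, 0.755, 0.0, 0.0]
contact_force: [-0.7, -0.0, 0.8]
opening: 0.354
time: 18.95
eef_pos: [0.4901, -0.1366, 0.0131]
tcp_rot: [0.655, 0.755, -0.0, -0.0]
contact_force: [0.5, -0.2, 0.1]
opening: 0.35
time: 19.35
eef_pos: [0.4882, -0.1245, 0.0129]
tcp_rot: [0.655, 0.755, 0.0, -0.0]
contact_force: [-1.3, -0.0, 0.5]
opening: 0.349
t 19.35 trim xy mm [-20.3 -67.5] z 12.9 tooly yaw err 0.001 zax [-0.001  0.001 -1.   ] F trim [-1.3, 0.17, 0.48] op 0.349
```

View pics/s17.png

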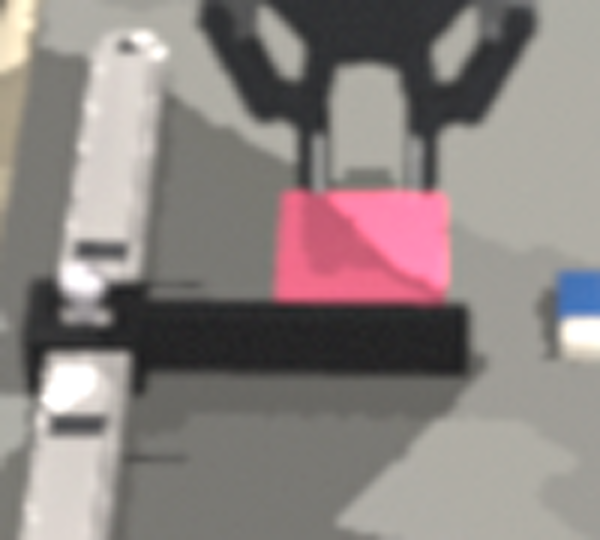

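Expected contact near TCP y ≈ -52. Approach, then creep.

```bash
python3 -m crank '[[0.3,0.4,0,0,0,0,0],[0.3,0.4,0,0,0,0,0],[0.3,0.2,0,0,0,0,0],[0.3,0,0,0,0,0,0]]'; python3 -c "from h import *;st();print(plate(read_camera('side')))"
python3 -m crank '[[0.3,0.2,0,0,0,0,0],[0.3,0,0,0,0,0,0]]'; python3 -c "from h import *;st()"
python3 -m crank '[[0.3,0.1,0,0,0,0,0],[0.3,0,0,0,0,0,0]]'; python3 -c "from h import *;st()"
python3 -m crank '[[0.3,0.1,0,0,0,0,0],[0.3,0,0,0,0,0,0]]'; python3 -c "from h import *;st();print(plate(read_camera('side')))"
```

```text
time: 19.8
eef_pos: [0.4869, -0.1148, 0.013]
tcp_rot: [0.655, 0.755, 0.0, -0.0]
contact_force: [0.4, -0.1, 1.0]
opening: 0.35
t 19.8 trim xy mm [-20.2 -57.8] z 13.0 tooly yaw err 0.0009 zax [-0.  0. -1.] F trim [0.36, -0.17, 0.96] op 0.35
(np.float64(27.75), np.float64(33.25), np.float64(31.25))
time: 20.05
eef_pos: [0.4868, -0.1131, 0.0131]
tcp_rot: [0.655, 0.755, 0.0, -0.0]
contact_force: [-0.0, 1.0, -0.4]
opening: 0.348
t 20.05 trim xy mm [-20.1 -56.1] z 13.1 tooly yaw err 0.0006 zax [-0.  0. -1.] F trim [0.11, 0.96, -0.35] op 0.348
time: 20.25
eef_pos: [0.4867, -0.1122, 0.0131]
tcp_rot: [0.655, 0.755, 0.0, -0.0]
contact_force: [-0.5, 0.3, 0.5]
opening: 0.346
t 20.25 trim xy mm [-20.1 -55.1] z 13.1 tooly yaw err 0.0005 zax [-0.  0. -1.] F trim [-0.47, 0.39, 0.55] op 0.346
time: 20.45
eef_pos: [0.4865, -0.1112, 0.0131]
tcp_rot: [0.655, 0.755, 0.0, 0.0]
contact_force: [-0.3, 0.4, -0.2]
opening: 0.35
t 20.45 trim xy mm [-20.1 -54.2] z 13.1 tooly yaw err 0.0005 zax [ 0.  0. -1.] F trim [-0.21, 0.44, -0.22] op 0.35
(np.float64(27.75), np.float64(33.25), np.float64(31.25))
```

```bash
python3 -m crank '[[0.3,0.1,0,0,0,0,0],[0.3,0,0,0,0,0,0]]'; python3 -c "from h import *;st()"
python3 -m crank '[[0.3,0.1,0,0,0,0,0],[0.3,0,0,0,0,0,0]]'; python3 -c "from h import *
st();r=read_camera('side');print(plate(r))
c=r['color'][185:275,260:360];cv2.imwrite('pics/s18.png',cv2.resize(cv2.convertScaleAbs(c[:,:,::-1],alpha=1.3),None,fx=6,fy=6,interpolation=cv2.INTER_CUBIC))"
```

```text
time: 20.7
eef_pos: [0.4864, -0.1102, 0.0131]
tcp_rot: [0.655, 0.755, 0.0, -0.0]
contact_force: [-0.1, -0.2, -0.7]
opening: 0.35
t 20.7 trim xy mm [-20.1 -53.1] z 13.1 tooly yaw err 0.0006 zax [ 0.  0. -1.] F trim [-0.12, -0.17, -0.75] op 0.35
time: 20.9
eef_pos: [0.4863, -0.1092, 0.0131]
tcp_rot: [0.655, 0.755, 0.0, -0.0]
contact_force: [-0.3, -0.5, 0.5]
opening: 0.35
t 20.9 trim xy mm [-20.  -52.1] z 13.1 tooly yaw err 0.0006 zax [ 0.  0. -1.] F trim [-0.33, -0.49, 0.49] op 0.35
(np.float64(27.75), np.float64(33.0), np.float64(31.0))
```

View pics/s18.png

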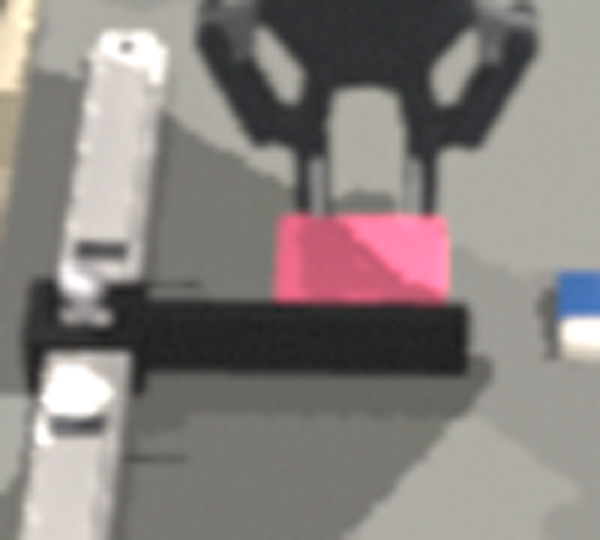

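```bash
python3 -m crank '[[0.3,0.1,0,0,0,0,0],[0.3,0,0,0,0,0,0]]'; python3 -c "from h import *;st()"
python3 -m crank '[[0.3,0.1,0,0,0,0,0],[0.3,0,0,0,0,0,0]]'; python3 -c "from h import *;st();print(plate(read_camera('side')))"
```

```text
time: 21.15
eef_pos: [0.4863, -0.1087, 0.0133]
tcp_rot: [0.655, 0.755, -0.0, 0.001]
contact_force: [0.2, -2.3, 0.1]
opening: 0.351
t 21.15 trim xy mm [-19.9 -51.6] z 13.3 tooly yaw err 0.0011 zax [ 0.001 -0.001 -1.   ] F trim [-0.09, -2.34, 0.08] op 0.351
time: 21.35
eef_pos: [0.4863, -0.1082, 0.0134]
tcp_rot: [0.655, 0.756, -0.0, 0.001]
contact_force: [0.4, -5.1, -0.6]
opening: 0.352
t 21.35 trim xy mm [-19.9 -51.1] z 13.4 tooly yaw err 0.0013 zax [ 0.001 -0.002 -1.   ] F trim [-0.34, -5.09, -0.64] op 0.352
(np.float64(27.75), np.float64(33.25), np.float64(31.25))
```

```bash
python3 -c "from h import *
r=read_camera('side')
st();st()"
```

```text
t 21.45 trim xy mm [-19.9 -51.1] z 13.4 tooly yaw err 0.0012 zax [ 0.001 -0.002 -1.   ] F trim [-1.7, -4.81, -0.27] op 0.346
t 21.45 trim xy mm [-19.9 -51.1] z 13.4 tooly yaw err 0.0012 zax [ 0.001 -0.002 -1.   ] F trim [-1.7, -4.81, -0.27] op 0.346
```

```bash
python3 -m crank '[[0.3,-0.1,0,0,0,0,0],[0.3,-0.2,0,0,0,0,0],[0.3,-1,0,0,0,0,0],[0.3,-3,0,0,0,0,0],[0.3,0,0,0,0,0,0]]'; python3 -m crank '[[0.3,-1,0,-2,0,0,0],[0.3,0,0,-4,0,0,0],[0.3,-2,0,-4,0,0,0],[0.3,-4,0,-2,0,0,0],[0.3,-4,0,0,0,0,0]]'; python3 -m crank '[[0.3,-4,0,0,0,0,0],[0.3,-4,0,0,0,0,0],[0.3,-4,0,0,0,0,0],[0.3,0,0,0,0,0,0]]'; python3 -c "
from h import *;st();r=read_camera('side');print(plate(r))
c=r['color'][185:285,250:360];cv2.imwrite('pics/s19.png',cv2.resize(cv2.convertScaleAbs(c[:,:,::-1],alpha=1.3),None,fx=7,fy=6,interpolation=cv2.INTER_CUBIC))
r=read_camera('top');c=r['color'][160:290,225:425];cv2.imwrite('pics/t19.png',cv2.resize(c[:,:,::-1],None,fx=4,fy=4,interpolation=cv2.INTER_CUBIC))
for t in ('pad_center','stop_plate','middle_notch','spring_pin'):
  for n in('top','side'):
    l=place_of(t,n); rr=read_camera(n)
    if l: print(t,n,l[0]['p'],w2t(px2w(rr,l[0]['location'],dict(pad_center=.024,stop_plate=.034,middle_notch=.032,spring_pin=.046)[t])))
"
```

```text
time: 21.95
eef_pos: [0.4932, -0.1525, 0.0137]
tcp_rot: [0.656, 0.755, 0.0, 0.001]
contact_force: [0.0, 0.3, 0.7]
opening: 0.349
time: 22.45
eef_pos: [0.5099, -0.2607, 0.1379]
tcp_rot: [0.655, 0.756, 0.001, 0.004]
contact_force: [0.3, 0.6, 0.0]
opening: 0.352
time: 22.85
eef_pos: [0.5243, -0.3819, 0.1329]
tcp_rot: [0.657, 0.754, -0.0, 0.001]
contact_force: [0.3, -0.6, -0.1]
opening: 0.351
t 22.85 trim xy mm [ -20.7 -327.4] z 132.9 tooly yaw err -0.0036 zax [ 0.001 -0.001 -1.   ] F trim [0.22, -0.6, -0.12] op 0.351
(np.float64(30.75), np.float64(33.25), np.float64(32.75))
pad_center top 0.89 [-21.8  -7.4]
pad_center side 0.79 [-15.8   7.8]
stop_plate top 0.84 [ 4.7 38. ]
stop_plate side 0.79 [ 1.4 37.1]
middle_notch top 0.58 [83.  30.7]
middle_notch side 0.96 [86.7 28.9]
spring_pin top 0.6 [92.  30.4]
spring_pin side 0.8 [78.9 37.2]
```

View pics/s19.png

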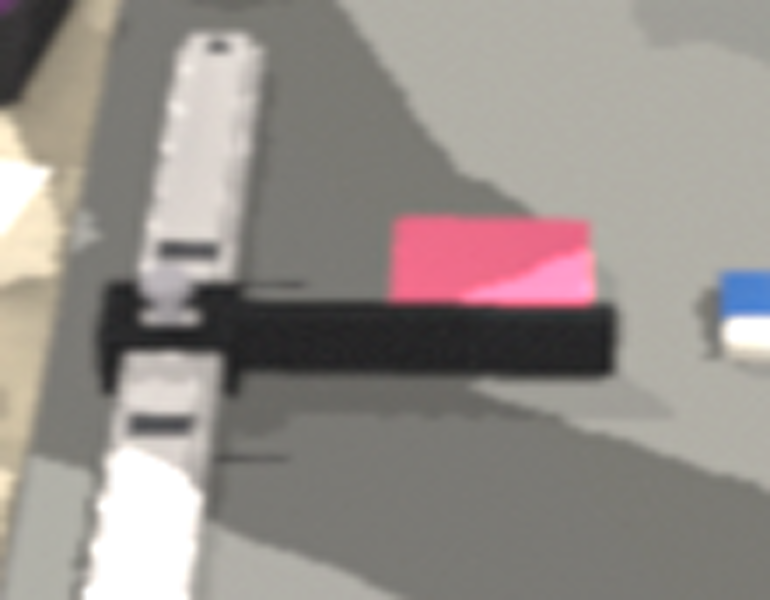

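View pics/t19.png

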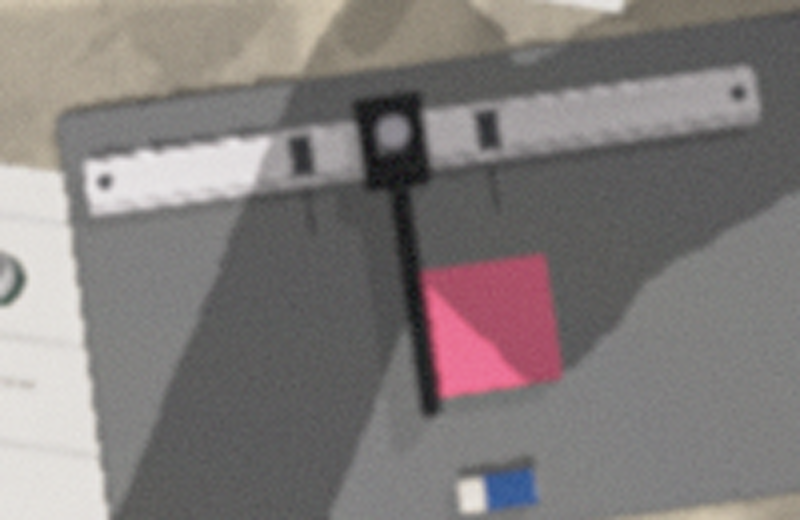

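```bash
python3 - <<'E'
from h import *
r=read_camera("top")
for nm,p,z in [("pinhead",(393,131),.062),("notchL",(302,155),.032),("notchR",(488,130),.032),("pad R far",(547,256),.034),("pad R near",(563,378),.034),("plate tip",(430,412),.049),("plate root",(399,190),.049)]:
    print(nm,w2t(px2w(r,(225+p[0]/4,160+p[1]/4),z)))
h=cv2.cvtColor(r["color"],cv2.COLOR_RGB2HSV); m=((h[...,1]>90)&((h[...,0]>160)|(h[...,0]<6))).astype(np.uint8); m[:, :310]=0; m[:,380:]=0; m[:210]=0;m[270:]=0
pts=np.argwhere(m)
right=[];left=[]
g=r["color"][...,0].astype(float)-r["color"][...,1]
for row in range(228,252):
    v=g[row]; th=.5*v[335:355].max()
    idx=np.where(v[310:385]>th)[0]+310
    a,b=idx[0],idx[-1]
    left.append((a-(v[a]-th)/(v[a]-v[a-1]),row)); right.append((b+(v[b]-th)/(v[b]-v[b+1]),row))
for nm,q in(("L",left),("R",right)):
    w=np.array([w2t(px2w(r,p,.034)) for p in q]); k=np.polyfit(w[:,0],w[:,1],1); print(nm,"y at x=-20:",round(np.polyval(k,-20),1),"slope",k[0].round(4),"resid",np.std(w[:,1]-np.polyval(k,w[:,0])).round(2))
print(get_state()["time"])
E
```

```text
pinhead [85.  30.7]
notchL [84.5 79.2]
notchR [ 84.1 -20.6]
pad R far [ 12.8 -41.6]
pad R near [-52.2 -40.4]
plate tip [-60.8  31.8]
plate root [56.1 31.4]
L y at x=-20: 26.6 slope 0.0102 resid 0.22
R y at x=-20: -39.2 slope -0.0212 resid 0.25
23.8
```

```bash
python3 - <<'E'
from h import *
acc=[]
for i in range(3):
    r=read_camera("top"); acc.append(r["color"].astype(float))
C=cv2.GaussianBlur(np.mean(acc,0),(0,0),.6); g=np.log((C[...,0]+5)/(C[...,1]+5))
right=[]
for row in range(228,253):
    v=g[row]; hi=np.median(v[338:350]); lo=np.median(v[372:385]); th=(hi+lo)/2
    b=np.where(v[330:372]>th)[0][-1]+330
    right.append((b+(v[b]-th)/(v[b]-v[b+1]),row))
w=np.array([w2t(px2w(r,p,.034)) for p in right]); k=np.polyfit(w[:,0],w[:,1],1); print("R",np.polyval(k,-20),k)
top=[]
for nm,rng,cols in(("far",(215,240),range(333,360)),("near",(245,265),range(337,362))):
    q=[]
    for c in cols:
        v=g[:,c]; th=.5*(np.median(v[236:244])+np.median(v[205:212]))
        if nm=="far": b=np.where(v[210:240]>th)[0][0]+210; q.append((c,b-(v[b]-th)/(v[b]-v[b-1])))
        else: b=np.where(v[240:266]>th)[0][-1]+240; q.append((c,b+(v[b]-th)/(v[b]-v[b+1])))
    w=np.array([w2t(px2w(r,p,.034)) for p in q]); k=np.polyfit(w[:,1],w[:,0],1); print(nm,"x at y=-8",np.polyval(k,-8),"slope",k[0])
E
```

```text
R -40.241931410860516 [ 1.63654204e-03 -4.02092006e+01]
far x at y=-8 15.705892947073906 slope -0.004008865588685033
near x at y=-8 -52.490306805267785 slope -0.026879923065316898
```

```bash
python3 -c "from h import *;st();print(sign_off())"
```

```text
t 23.95 trim xy mm [ -19.9 -323.2] z 133.1 tooly yaw err 0.0005 zax [-0.  0. -1.] F trim [-0.1, 1.0, -0.45] op 0.349
the job is handed in; nothing more can be done
None
```

I pushed the stop to the right, through the left notch, until it clicked into the middle one. Then I pushed the pad to the left, flush against the stop plate, backed off clear, and signed off at about 24 s.

**Stop:** the last pictures put the pin head at trimmer y ≈ 30.7 mm, against a target of 30. It sits midway between the two visible notches, and the plate did not visibly move when the pad pressed on it with about 5 N.

**Pad:** its right edge is at about −40 mm (−41 expected). That edge is square to within 0.002 rad by a measurement that shadows do not affect, and I saw no gap to the plate. The eraser was the only bystander visible in the final cropped pictures. It looked unmoved, but I did not measure any of the three.

**Checks that disagreed:**
- A first edge fit, thrown off by shadow, gave −0.02 and +0.01 rad for the pad's two sides. The near and far edges gave −0.027 and −0.004 rad.
- The network's `stop_plate` point came out about 7 mm to the left of where the plate really is, and its side-view pad point was also off.
- Leaving the left notch took about 13 N, more than the stated 7 N.
- The fingertips stood about 10 mm higher than `tip_extent` suggests, so I set their height from the images and the force readings.

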